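# Clear the piled studio pots into their places

### The arm

A 6-joint arm with a two-finger parallel gripper is mounted at the origin on the work surface. World frame = base frame: x ahead of the robot, y to its left, z up, the work surface at z = 0. Lengths are in m, angles in rad, forces in N, time in s.
With the tool pointing down it reaches from about 0.35 to 0.85 m from the base axis. Payload 8.1 kg.
Tool frame: the origin (TCP) lies at the very end of the fingers, on their centre line; the grasp point (between the pads) lies 19 mm behind it; z points along the fingers, y is the line along which they close (so a half turn about z gives the same grasp; the last joint's range is limited). The gripper opens to 93 mm and grips with 3 to 60 N. Pads are 15 mm wide; open, the fingers measure 128 mm over their backs; the gripper's body (75 mm by 188 mm) begins 65 mm behind the grasp point.
Start: joints at [1.14, 0.13, 1.488, -0, 1.523, -0.085], TCP at [0.203, 0.564, 0.186] pointing down, gripper open.
Joint ranges: [-2.96, 2.96], [-0.89, 2.26], [0.02, 2.5], [-1.34, 4.48], [0, 2.73], [-2.66, 2.66]. Speed limits (rad/s): [2.39, 2.39, 2.79, 3.14, 3.14, 3.14].

### API

Orientations are given as a rotation vector (axis times angle).
In Python, from plant import robot gives the robot as it stands.
- The arm moves only by the tool play_rows, never from a script. Its argument "deltas" is one flat list of numbers, 5 for each row, row after row: the shift along the tool's x, y, z in mm, then the turn about the tool's z in degrees, then the finger opening in mm, from 0 to 93. A call has 1 to 10 rows; each row shifts and turns the commanded pose from where the row before left it, along the tool's axes as they then stand; what a row does not reach is not made up. A row lasts 1/12 s, in which the tool goes at most 41.7 mm and 7.16 degrees, less where a joint would pass 70% of its speed; a pose out of reach is approached as far as the arm can. A call with a gripper value outside its range is refused whole. The fingers move at their own pace and stop on an object; "newtons" is the grip in N (left out, the last holds). Time passes only in rows, so rows that do not move let the fingers close. It gives the time, the measured TCP pose, the force, the opening and the grip force at its end, in the units of the state.
- robot.read_state(): the state, without advancing time (a new reading comes with each control period).
- robot.read_camera(name): name is "scene" or "side" or "wrist"; returns a dict with "pixels" (384x512x3 uint8, blue, green, red), "mtx" (3x3 intrinsics, pixels), "eye" and "rotation" of the camera in the world. Camera axes: x right, y up, looking along -z (the intrinsics and any distortion apply to the point x, -y, -z); pixel columns grow to the right and rows downward; lengths in m; the calibration is good to about 2 mm. A picture is of the moment at which its call begins. There is no depth.
- robot.close_job(): hands the job in; it is judged then, once.
The state is a dict: "t": time; "q": joint angles; "dq": joint speeds; "joint_torque": joint torques, N m; "tool_pos": TCP position; "orientation": TCP orientation; "force": force on the tool from outside, world axes, zero at the start; "wrist_torque": the same for the moment, N m; "opening": finger opening in m; "gripper_force": force on a finger pad.
Only numpy, scipy, OpenCV 4.12 (cv2) and the standard library are available. Lean on these libraries where they do the work, as an engineer would, in place of code of your own. Each camera call takes 0.05 s, during which the arm holds its last target. There are 200 camera calls.

### The job

Take the two piles on the studio table apart and put each of the five things into the low plywood holder made for it: the wooden panel in the oblong tray, the square tin in the square tray, and the three round pots in the three round dishes, the widest pot in the widest dish, the middle one in the middle one and the narrowest in the narrowest. Set each down gently, upright and flat on its holder's floor, without dropping or toppling any, and leave all five there, released and at rest.

Things in the scene. Friction and masses are not known exactly. Their poses are not given: they have to be found in the camera images.
- panel: Small wooden painting panel on a cradle, an oblong solid block with a white top face: 62 mm along its x, 90 mm along its y, 36 mm high, about 0.12 kg. It lies flat on the table as the foot of one pile; either the tin or the jar stands on it. Origin at the centre of its underside, z up.
- tub: Widest round white pot with a flat closed lid (grey top inside a white edge): 66 mm across, straight-sided, 36 mm high, about 0.15 kg. It stands on the table as the foot of the other pile; either the tin or the jar stands on it. Origin at the centre of its underside, z up.
- tin: Square bare-metal tin, closed: 42 x 42 mm (sides along its x and y), 34 mm high, about 0.10 kg. It stands on the panel or on the tub, at any yaw, and carries the vial. Origin at the centre of its underside, z up.
- jar: Middle round white pot with a flat closed lid (grey top inside a white edge): 44 mm across, straight-sided, 34 mm high, about 0.08 kg. It stands on the panel or on the tub, whichever does not carry the tin; nothing is on it. Origin at the centre of its underside, z up.
- vial: Narrowest round white pot with a flat closed lid (grey top inside a white edge): 26 mm across, straight-sided, 40 mm high, about 0.04 kg. It stands on the tin, at the top of the tallest pile (110 mm in all). Origin at the centre of its underside, z up.
- panel_tray: Fixed low plywood tray: a flat floor 3 mm thick inside a rim 6 mm wide whose top is 9 mm above the table; recess 80 mm along its x by 108 mm along its y, 92 x 120 mm over the rim. Place of the panel, which goes in lengthwise (its long side along the tray's long side). Origin at the centre of its underside on the table, z up.
- tub_dish: Fixed low round plywood dish: a flat floor 3 mm thick inside a rim 6 mm wide whose top is 9 mm above the table; recess 84 mm across, 96 mm over the rim. Place of the tub (the widest dish). Origin at the centre of its underside on the table, z up.
- tin_tray: Fixed low plywood tray: a flat floor 3 mm thick inside a rim 6 mm wide whose top is 9 mm above the table; recess 60 x 60 mm (sides along its x and y), 72 x 72 mm over the rim. Place of the tin, square to the tray. Origin at the centre of its underside on the table, z up.
- jar_dish: Fixed low round plywood dish: a flat floor 3 mm thick inside a rim 6 mm wide whose top is 9 mm above the table; recess 62 mm across, 74 mm over the rim. Place of the jar (the middle dish). Origin at the centre of its underside on the table, z up.
- vial_dish: Fixed low round plywood dish: a flat floor 3 mm thick inside a rim 6 mm wide whose top is 9 mm above the table; recess 44 mm across, 56 mm over the rim. Place of the vial (the narrowest dish). Origin at the centre of its underside on the table, z up.
Mind the look-alikes: they are no part of the job. Leave any green, orange or purple look-alike of the jar_dish alone.

How it is judged:
At the end, for the whole second after the job is handed in: Each of the five things is in its own holder: centre within 14 mm of the holder's centre, underside no more than 6.5 mm above the holder's underside (its floor is at 3 mm, its rim at 9 mm), within 0.1 rad of upright, and at rest (horizontal distance between panel and panel_tray below 0.014 m and z of panel in the frame of panel_tray below 0.0065 m and angle between each of panel, tub, tin, jar, vial's own z axis and vertical below 0.1 rad and linear speed of each of panel, tub, tin, jar, vial below 0.02 m/s and angular speed of each of panel, tub, tin, jar, vial below 0.2 rad/s and horizontal distance between tub and tub_dish below 0.014 m and z of tub in the frame of tub_dish below 0.0065 m and horizontal distance between tin and tin_tray below 0.014 m and z of tin in the frame of tin_tray below 0.0065 m and horizontal distance between jar and jar_dish below 0.014 m and z of jar in the frame of jar_dish below 0.0065 m and horizontal distance between vial and vial_dish below 0.014 m and z of vial in the frame of vial_dish below 0.0065 m); the robot touches nothing.
It fails at once if the panel is dropped or toppled: it moves faster than 0.6 m/s (a fall of some 18 mm) while the fingers do not touch it (linear speed of panel above 0.6 m/s and contact force between the fingers and panel below 0.05 N).
It fails at once if the tub is dropped or toppled: it moves faster than 0.6 m/s (a fall of some 18 mm) while the fingers do not touch it (linear speed of tub above 0.6 m/s and contact force between the fingers and tub below 0.05 N).
It fails at once if the tin is dropped or toppled: it moves faster than 0.6 m/s (a fall of some 18 mm) while the fingers do not touch it (linear speed of tin above 0.6 m/s and contact force between the fingers and tin below 0.05 N).
It fails at once if the jar is dropped or toppled: it moves faster than 0.6 m/s (a fall of some 18 mm) while the fingers do not touch it (linear speed of jar above 0.6 m/s and contact force between the fingers and jar below 0.05 N).
It fails at once if the vial is dropped or toppled: it moves faster than 0.6 m/s (a fall of some 18 mm) while the fingers do not touch it (linear speed of vial above 0.6 m/s and contact force between the fingers and vial below 0.05 N).
It also fails if it takes over 128 s, if anything falls off the work surface, if the arm or the gripper's body presses on something with over 40 N, if the wrist force passes 120 N, or if a joint passes its speed limit or range.

## Working session

There is one attempt and no reset: what is moved stays moved. The work goes in short steps, Python scripts to look and compute and a tool call to move; the robot and the scene stay as the last step left them, time stands still between calls to the robot, and variables do not carry over. Pictures are saved under pics/ and viewed, at most 14 in all, crops included, and the job is handed in when it is done.

Besides the shell and the picture viewer there is one more tool, called after "Call:" as a command line: name --argument value ..., lists and objects as JSON in quotes. play_rows: Moves the arm, as the interface text tells. Its arguments: {"type":"object","properties":{"deltas":{"type":"array"},"newtons":{"type":"number"}},"required":["deltas"]}

```bash
ls; mkdir -p pics
cat > h.py <<'E'
import numpy as np, cv2
from plant import robot
def cam(n):
    c=robot.read_camera(n); c['pixels']=np.asarray(c['pixels']); 
    for k in('mtx','eye','rotation'): c[k]=np.asarray(c[k],float)
    return c
def ray(c,uv,z):
    d=np.linalg.inv(c['mtx'])@np.array([uv[0],uv[1],1.]); d=c['rotation']@(d*[1,-1,-1])
    return c['eye']+d*(z-c['eye'][2])/d[2]
def proj(c,p):
    q=c['rotation'].T@(np.asarray(p,float)-c['eye'])*[1,-1,-1]; q=c['mtx']@q; return q[:2]/q[2]
E
python3 - <<'E'
from h import *
print(robot.read_state())
for n in('scene','side','wrist'):
    c=cam(n); cv2.imwrite(f'pics/{n}0.png',c['pixels']); print(n,c['mtx'],c['eye'],c['rotation'],c.keys())
a=[cv2.imread(f'pics/{n}0.png') for n in('scene','side')]
E
```

```text
pics
{'t': 0.0, 'q': array([ 1.13958017e+00,  1.31166166e-01,  1.48930051e+00,  1.81042933e-06,
        1.52300829e+00, -8.53860921e-02]), 'dq': array([-1.25840074e-03, -5.05706567e-04, -9.89761946e-05,  4.66289065e-04,
        1.24512103e-03, -5.94462468e-04]), 'joint_torque': array([ 5.42125617e-04, -5.59836388e+01, -4.91762745e+01,  7.68910185e-02,
        3.51086352e-02, -2.18580499e-04]), 'tool_pos': array([0.20308519, 0.5638964 , 0.18447287]), 'orientation': array([-5.40442473e-01, -3.09426669e+00,  2.85748621e-03]), 'force': array([ 0.47833255,  0.9236953 , -0.11452264]), 'wrist_torque': array([ 0.00392745, -0.07072404,  0.0479632 ]), 'gripper_force': 0.0, 'opening': 0.09332675311348096}
scene [[468.97658567   0.         260.15331824]
 [  0.         468.97658567 191.33852961]
 [  0.           0.           1.        ]] [ 1.23501247 -0.35536826  0.81560742] [0.74739406 0.43567601 1.03448391] dict_keys(['pixels', 'mtx', 'eye', 'rotation'])
side [[485.58528591   0.         256.9222868 ]
 [  0.         485.58528591 189.60125318]
 [  0.           0.           1.        ]] [ 0.20668398 -0.75403779  0.74521907] [ 0.87966489 -0.19757501 -0.39081641] dict_keys(['pixels', 'mtx', 'eye', 'rotation'])
wrist [[298.29649752   0.         254.89682052]
 [  0.         298.29649752 190.98687838]
 [  0.           0.           1.        ]] [0.12372047 0.59283742 0.38245927] [-0.26710169 -0.18465091  1.2158802 ] dict_keys(['pixels', 'mtx', 'eye', 'rotation'])
```

```bash
sed -i "s/    return c$/    c['rotation']=cv2.Rodrigues(c['rotation'])[0]\n    return c/" h.py; cat h.py | head -8
```

```text
import numpy as np, cv2
from plant import robot
def cam(n):
    c=robot.read_camera(n); c['pixels']=np.asarray(c['pixels']); 
    for k in('mtx','eye','rotation'): c[k]=np.asarray(c[k],float)
    c['rotation']=cv2.Rodrigues(c['rotation'])[0]
    return c
def ray(c,uv,z):
```

View pics/scene0.png

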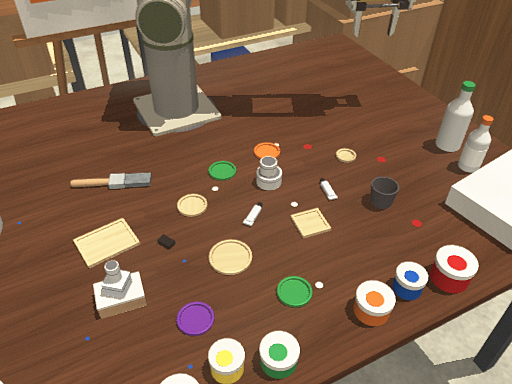

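View pics/side0.png

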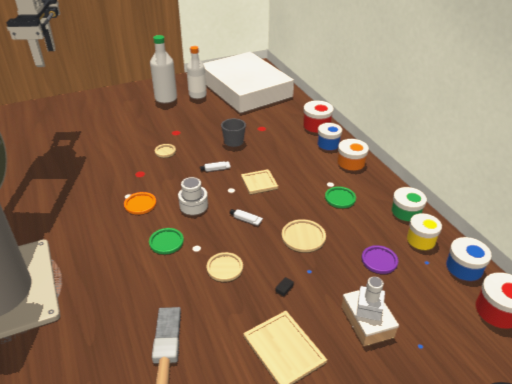

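Scene: panel+tin+vial pile at (118,290), tub+jar pile at (269,178). Candidates for the vial pick: vial top (111,267), jar top (268,163), paint pots (227,355) and so on, and the bottles. Choice is (111,267), the top of the tall pile on the white panel. The holders are plywood-coloured: panel tray (107,242), tub dish (230,256), jar dish (192,205), vial dish (346,156) and tin tray (311,222). I ignore the green, orange and purple dishes.

```bash
cat > m0.py <<'E'
from h import *
S=cam('scene'); D=cam('side')
seeds={'panel':((107,242),(285,347)),'tub':((230,256),(304,236)),'jar':((192,205),(225,267)),'vial':((346,156),(165,151)),'tin':((311,222),(259,182))}
for nm,sd in seeds.items():
    for c,s in zip((S,D),sd):
        h=cv2.cvtColor(c['pixels'],cv2.COLOR_BGR2HSV)
        m=cv2.inRange(h,(13,40,130),(33,255,255))
        m=cv2.morphologyEx(m,cv2.MORPH_CLOSE,np.ones((3,3)))
        cs,_=cv2.findContours(m,cv2.RETR_EXTERNAL,cv2.CHAIN_APPROX_NONE)
        k=[q for q in cs if cv2.pointPolygonTest(q,s,False)>=0]
        if not k: print(nm,'none');continue
        P=np.array([ray(c,p,.007)[:2]*1000 for p in k[0][:,0].astype(float)],np.float32)
        r=cv2.minAreaRect(P); e=cv2.fitEllipse(P)
        print(nm,'rect',np.round(r[0],1),np.round(r[1],1),round(r[2],1),'ell',np.round(e[0],1),np.round(e[1],1))
cr=[cv2.resize(S['pixels'][250:325,80:160],None,fx=5,fy=5,interpolation=2),cv2.resize(D['pixels'][270:345,335:415],None,fx=5,fy=5,interpolation=2)]
cr2=[cv2.resize(S['pixels'][145:195,240:296],None,fx=4,fy=4,interpolation=2),cv2.resize(D['pixels'][170:220,165:221],None,fx=4,fy=4,interpolation=2)]
a=np.hstack(cr); b=np.hstack(cr2); b=np.pad(b,((0,0),(0,a.shape[1]-b.shape[1]),(0,0)))
cv2.imwrite('pics/crop0.png',np.vstack([a,b]))
E
python3 m0.py
```

```text
panel rect [ 469.6 -327.8] [127.1 122.8] 8.6 ell [ 460.2 -330.9] [121.1 144. ]
panel rect [ 455.5 -332.4] [ 97.5 127.4] 8.6 ell [ 455.7 -331. ] [111.1 146.8]
tub rect [621.9 -97.9] [97.2 98.9] 63.4 ell [621.7 -97.7] [95.2 99.7]
tub rect [ 620.2 -100.1] [100.1  98.6] 66.3 ell [620.  -99.4] [ 97.6 101.8]
jar rect [ 432.1 -113. ] [73.4 81.3] 70.0 ell [ 432.  -113.5] [73.6 80.2]
jar rect [ 428.7 -115.1] [79.7 76.6] 32.6 ell [ 429.3 -115.3] [75.6 79. ]
vial rect [438.4 341.5] [55.6 64.2] 55.8 ell [437.1 341.3] [56.1 62.6]
vial rect [433.2 341.4] [65.8 59.7] 42.6 ell [433.9 340.6] [57.8 66.3]
tin rect [613.6 116.6] [75.7 82.5] 83.8 ell [613.4 116.2] [86.9 92. ]
tin rect [611.2 114.3] [86.5 79.8] 83.9 ell [610.6 114.1] [91.9 94.9]
```

View pics/crop0.png

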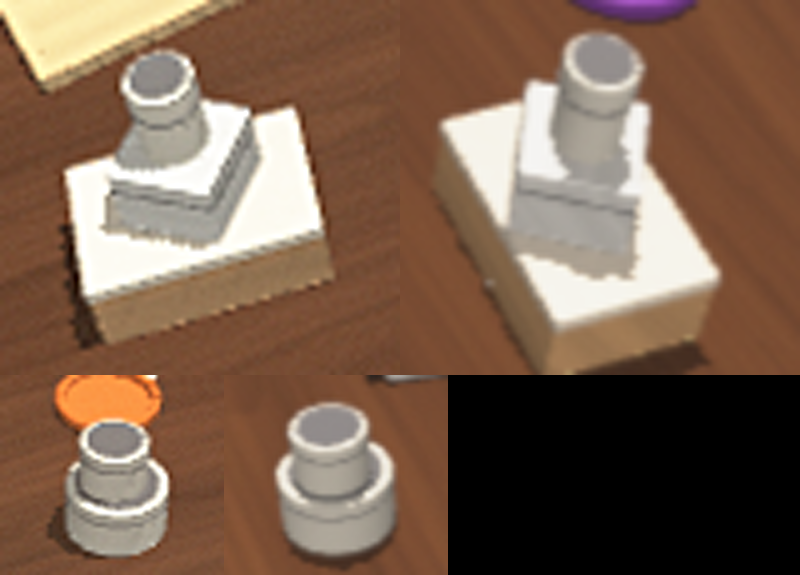

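The crop confirms the choice: the vial (grey lid) stands on the tin on the white-topped panel, and the jar stands on the tub. Both sit near the middles of their supports.

```bash
cat >> h.py <<'E'
from scipy.spatial.transform import Rotation as Ro
def yaw():
    R=Ro.from_rotvec(robot.read_state()['orientation']).as_matrix(); return np.degrees(np.arctan2(R[1,1],R[0,1]))
def plan(x,y,z,ya=None):
    "mm target -> total tool shifts (mm, in current axes), turn deg about tool z so finger line has angle ya (mod 180)"
    s=robot.read_state(); R=Ro.from_rotvec(s['orientation']).as_matrix()
    d=R.T@(np.array([x,y,z])-s['tool_pos']*1000)
    t=0 if ya is None else -((ya-yaw()+90)%180-90)
    print('t',round(s['t'],2),'pos',np.round(s['tool_pos']*1000,1),'yaw',round(yaw(),1),'q6',round(s['q'][5],2),'op',round(s['opening']*1000,1),'F',np.round(s['force'],1),'g',round(s['gripper_force'],1))
    print('shift',np.round(d,1),'turn',round(t,1)); return d,t
E
python3 - <<'E'
from h import *
S=cam('scene'); D=cam('side')
A=lambda x,y:(80+(x+.5)/5-.5,250+(y+.5)/5-.5)
B=lambda x,y:(335+(x-399.5)/5-.5,270+(y+.5)/5-.5)
C=lambda x,y:(240+(x+.5)/4-.5,145+(y-374.5)/4-.5)
E=lambda x,y:(165+(x-223.5)/4-.5,170+(y-374.5)/4-.5)
r=lambda c,p,z:np.round(ray(c,p,z)[:2]*1000,1)
print('vial',r(S,A(158,75),.11),r(D,B(602,61),.11))
print('jar',r(S,C(115,440),.07),r(D,E(331,424),.07))
for n,c,ps,f,z in(('tin',S,[(254,108),(210,193),(113,182)],A,.07),('tin',D,[(527,82),(648,100),(640,195),(512,183)],B,.07),('panel',S,[(67,172),(297,108),(324,232),(88,295)],A,.036),('panel',D,[(441,123),(718,275),(557,325)],B,.036)):
    print(n,[r(c,f(*p),z).tolist() for p in ps])
R=Ro.from_rotvec(robot.read_state()['orientation']).as_matrix();print(np.round(R,3))
E
```

```text
vial [ 619.  -339.2] [ 618.3 -341.9]
jar [434.1  96.5] [434.   96.9]
tin [[617.1, -308.9], [649.0, -335.1], [627.5, -366.6]]
tin [[614.0, -313.1], [648.8, -337.5], [621.5, -370.6], [584.3, -348.5]]
panel [[586.7, -382.3], [596.8, -291.1], [660.4, -299.3], [647.7, -388.2]]
panel [[594.5, -294.4], [647.0, -390.5], [584.1, -384.8]]
[[-0.941  0.339 -0.   ]
 [ 0.339  0.941 -0.   ]
 [ 0.    -0.    -1.   ]]
```

```bash
python3 -c "
from h import *
plan(434,96.7,150)
plan(434,96.7,46)"
```

```text
t 0.35 pos [203.3 564.4 185.3] yaw 70.2 q6 -0.09 op 93.1 F [-0.8  0.2  1.2] g 0.0
shift [-375.6 -361.8   35.4] turn 0
t 0.35 pos [203.3 564.4 185.3] yaw 70.2 q6 -0.09 op 93.1 F [-0.8  0.2  1.2] g 0.0
shift [-375.6 -361.7  139.4] turn 0
```

Call:
play_rows --deltas '[-23, -22, 2, 0, 80, -23, -22, 2, 0, 80, -23, -22, 2, 0, 80, -23, -22, 2, 0, 80, -23, -22, 2, 0, 80, -23, -22, 2, 0, 80, -23, -22, 2, 0, 80, -23, -22, 2, 0, 80, -23, -22, 2, 0, 80, -23, -22, 2, 0, 80]' --newtons 10

```text
t: 1.18
tool_pos: [0.3456, 0.2782, 0.1656]
orientation: [0.54, 3.094, 0.001]
force: [0.5, -0.5, 0.3]
opening: 0.0798
gripper_force: 0.0
```

Call:
play_rows --deltas '[-24, -23, 2, 0, 76, -24, -23, 2, 0, 76, -24, -24, 2, 0, 76, -24, -24, 2, 0, 76, -24, -24, 2, 0, 76, -25, -24, 5, 0, 76, 0, 0, 0, 0, 76, 0, 0, 0, 0, 76]'

```text
t: 1.85
tool_pos: [0.4336, 0.0954, 0.1503]
orientation: [-0.546, -3.093, 0.0]
force: [-0.5, 0.8, 0.1]
opening: 0.0761
gripper_force: 0.0
```

```bash
cat > w.py <<'E'
import sys; from h import *
c=cam('wrist'); cv2.imwrite('pics/'+sys.argv[1]+'.png',c['pixels']); np.save('wlast.npy',c,allow_pickle=True)
E
python3 w.py w1; python3 -c "
from h import *
plan(434,96.7,46)
c=np.load('wlast.npy',allow_pickle=True).item()
print(proj(c,[.434,.0967,.07]))"
```

```text
t 1.9 pos [433.3  96.6 150.4] yaw 70.1 q6 -1.12 op 76.1 F [ 0.7  0.5 -0.1] g 0.0
shift [ -0.7   0.3 104.4] turn 0
[256.54351946 187.93504871]
```

View pics/w1.png

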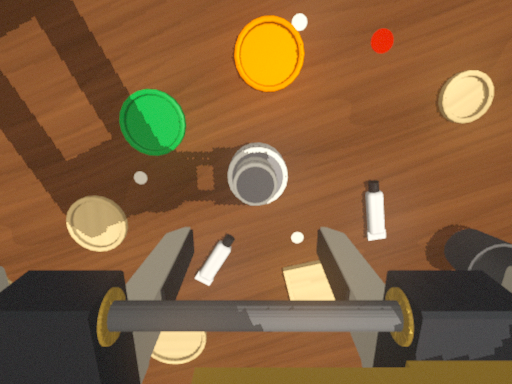

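Wrist view: the jar top is at (256,185), within 1–2 mm of the prediction at (256.5,188). It is centred between the fingers, so I descend and grip.

Call:
play_rows --deltas '[0, 0, 20, 0, 74, 0, 0, 20, 0, 74, 0, 0, 20, 0, 74, 0, 0, 20, 0, 74, 0, 0, 14, 0, 74, 0, 0, 10, 0, 74, 0, 0, 0, 0, 74, 0, 0, 0, 0, 40, 0, 0, 0, 0, 40, 0, 0, 0, 0, 40]' --newtons 10

```text
t: 2.73
tool_pos: [0.4345, 0.0972, 0.0479]
orientation: [0.54, 3.093, 0.001]
force: [-0.1, 0.8, -0.5]
opening: 0.0584
gripper_force: 0.0
```

Call:
play_rows --deltas '[0, 0, 0, 0, 40, 0, 0, 0, 0, 40, 0, 0, 0, 0, 40, 0, 0, 0, 0, 40, 0, 0, -5, 0, 40, 0, 0, -10, 0, 40, 0, 0, -20, 0, 40, 0, 0, -20, 0, 40, 0, 0, -20, 0, 40, 0, 0, 0, 0, 40]'

```text
t: 3.57
tool_pos: [0.4365, 0.0971, 0.1271]
orientation: [0.539, 3.088, 0.003]
force: [0.3, 0.2, 1.3]
opening: 0.0399
gripper_force: 0.0
```

```bash
python3 -c "
from h import *
plan(430.5,-114.3,60)"
```

```text
t 3.57 pos [436.5  97.1 127.1] yaw 70.2 q6 -1.12 op 39.9 F [0.3 0.2 1.3] g 0.0
shift [ -65.6 -201.2   66.8] turn 0
```

```bash
python3 -c "
from h import *
S=cam('scene');D=cam('side')
a=cv2.resize(S['pixels'][100:220,210:340],None,fx=3,fy=3);b=cv2.resize(D['pixels'][110:230,130:260],None,fx=3,fy=3)
cv2.imwrite('pics/c1.png',np.hstack([a,b]))"
```

```text
(no output)
```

View pics/c1.png

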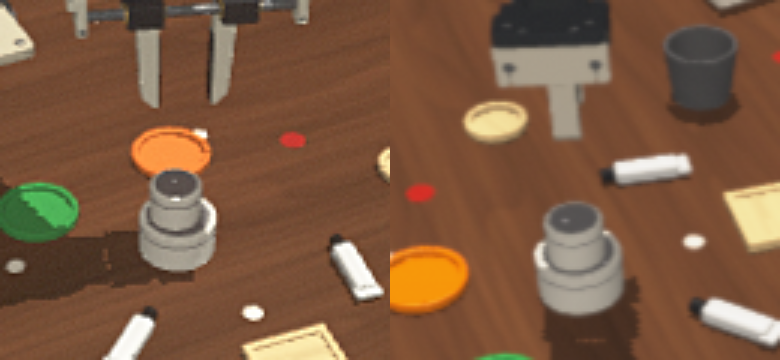

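The jar slipped out of the fingers and still stands on the tub: scene crop (178,185), side crop (574,219). The grip had not built up before the lift, so I re-measure and then grip longer with a lower target.

```bash
cat > disc.py <<'E'
from h import *
def disc(c,p0,rad,z,n=1.25):
    "centre (mm) of a grey lid of radius rad near p0 (m): non-bright blob inside white ring -> ellipse fit"
    u=proj(c,[p0[0],p0[1],z]); r=np.linalg.norm(proj(c,[p0[0]+rad,p0[1],z])-u)
    g=cv2.cvtColor(c['pixels'],cv2.COLOR_BGR2HSV)
    m=cv2.inRange(g,(0,0,60),(180,45,150))
    cs,_=cv2.findContours(m,cv2.RETR_EXTERNAL,cv2.CHAIN_APPROX_NONE)
    k=[q for q in cs if len(q)>=6 and cv2.pointPolygonTest(q,tuple(map(float,u)),True)>-r*.6]
    k=max(k,key=cv2.contourArea); e=cv2.fitEllipse(k)
    return np.round(ray(c,e[0],z)[:2]*1000,1),np.round(e[0],1),np.round(e[1],1)
E
python3 -c "
from disc import *
S=cam('scene');D=cam('side');W=cam('wrist')
print(ray(S,(210+178.5/3-.5,100+185.5/3-.5),.07)*1000,ray(D,(130+184.5/3-.5,110+219.5/3-.5),.07)*1000)
for c in(S,D,W):
  try: print(disc(c,(.434,.097),.022,.07))
  except Exception as e: print(e)
plan(434,96.7,46)"
```

```text
[436.41736275  97.06160229  70.        ] [432.3139208   94.42375596  70.        ]
(array([434.1,  96.3]), array([268.3, 160.9]), array([ 8.4, 14.8]))
(array([424.7,  67.6]), array([191.5, 190.3]), array([20.5, 23.8]))
(array([430.1,  96.5]), array([253.8, 194.8]), array([38.1, 40.5]))
t 3.82 pos [432.7  96.7 120.5] yaw 70.2 q6 -1.12 op 40.3 F [-0.5  0.2  0.4] g 0.0
shift [-1.4  0.5 74.5] turn 0
```

Call:
play_rows --deltas '[0, 0, 0, 0, 74, 0, 0, 5, 0, 74, 0, 0, 5, 0, 74, 0, 0, 5, 0, 74, 0, 0, 5, 0, 74, 0, 0, 10, 0, 74, 0, 0, 15, 0, 74, 0, 0, 15, 0, 74, 0, 0, 14, 0, 74, 0, 0, 0, 0, 74]' --newtons 20

```text
t: 4.65
tool_pos: [0.4306, 0.0965, 0.0438]
orientation: [-0.54, -3.089, 0.002]
force: [-0.7, -0.7, -0.4]
opening: 0.0741
gripper_force: 0.0
```

Call:
play_rows --deltas '[0, 0, 0, 0, 25, 0, 0, 0, 0, 25, 0, 0, 0, 0, 25, 0, 0, 0, 0, 25, 0, 0, 0, 0, 25, 0, 0, 0, 0, 25, 0, 0, 0, 0, 25, 0, 0, 0, 0, 25, 0, 0, 0, 0, 25, 0, 0, 0, 0, 25]' --newtons 20

```text
t: 5.48
tool_pos: [0.4334, 0.0968, 0.0475]
orientation: [-0.541, -3.095, 0.0]
force: [0.8, -1.2, -0.6]
opening: 0.0254
gripper_force: 0.0
```

```bash
python3 -c "
from h import *
S=cam('scene');D=cam('side');W=cam('wrist')
a=cv2.resize(S['pixels'][100:220,210:340],None,fx=3,fy=3);b=cv2.resize(D['pixels'][110:230,130:260],None,fx=3,fy=3)
w=cv2.resize(W['pixels'],(390,292));w=np.hstack([w,w*0])[:240]
cv2.imwrite('pics/c2.png',np.vstack([np.hstack([a,b]),w]))
s=robot.read_state();p=s['tool_pos'];print(p,s['opening'],proj(S,p),proj(D,p),proj(W,p)); print(W['eye'])
print([proj(c,[.434,.097,.07]) for c in(S,D,W)])"
```

```text
[0.43343799 0.09679564 0.04750684] 0.024922885045006497 [268.10047453 167.54979962] [191.8894686  189.70629423] [255.14786698 220.52749281]
[0.35390825 0.12537968 0.24536769]
[array([268.52545451, 160.79581256]), array([191.35354629, 181.84338339]), array([255.73940269, 234.92220907])]
```

View pics/c2.png

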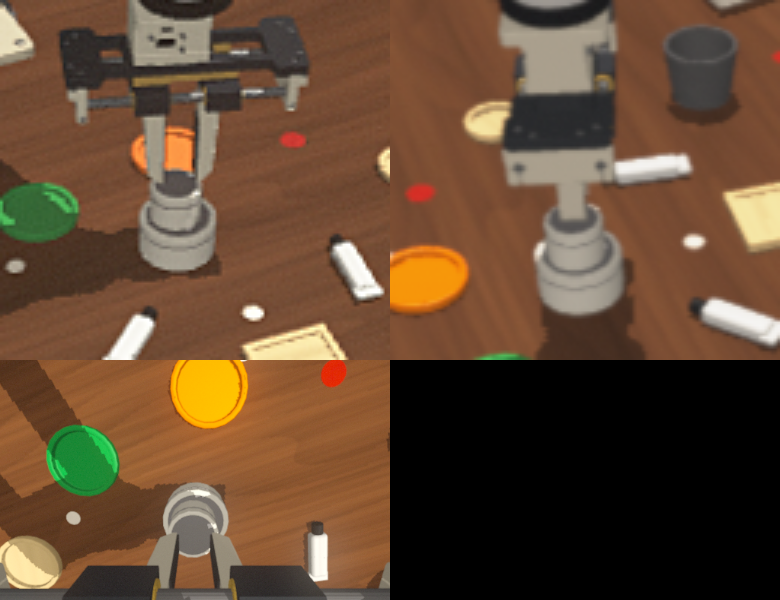

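```bash
cat >> h.py <<'E'
def tri(cs,uvs):
    A=np.zeros((3,3));b=np.zeros(3);L=[]
    for c,p in zip(cs,uvs):
        d=ray(c,p,0)-c['eye'];d/=np.linalg.norm(d);M=np.eye(3)-np.outer(d,d);A+=M;b+=M@c['eye'];L.append((c,p))
    X=np.linalg.solve(A,b);print('tri',np.round(X*1000,1),'resid',[np.round(proj(c,X)-p,1) for c,p in L]);return X
E
python3 -c "
from h import *
S=cam('scene');D=cam('side')
tri([S,D],[(260,135),(189,155.5)])
tri([S,D],[(281.5,133.5),(189,152)])
print(proj(S,[.4327,.0967,.1205]),proj(D,[.4327,.0967,.1205]))
cv2.imwrite('pics/c3.png',np.hstack([cv2.resize(S['pixels'][125:185,240:300],None,fx=6,fy=6),cv2.resize(D['pixels'][145:205,165:225],None,fx=6,fy=6)]))
"
```

```text
tri [429.2  74.6 155.9] resid [array([ 0.3, -0.7]), array([0.5, 0.8])]
tri [439.3 124.1 140.8] resid [array([-1.3,  2.7]), array([-1.6, -2.9])]
[268.75369861 144.47681048] [189.09388512 163.91030059]
```

View pics/c3.png

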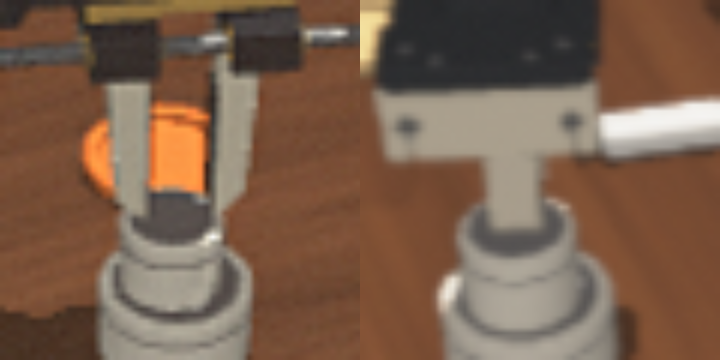

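```bash
python3 -c "
from h import *
S=cam('scene');D=cam('side')
tri([S,D],[(240+137/6,125+212/6),(165+(515-360)/6,145+230/6)])
for z in(.0475,.06,.07,.075,.08): print(z,proj(S,[.427,.08,z])*6-[240*6,125*6],proj(D,[.427,.08,z])*6-[165*6-360,145*6])
"
```

```text
tri [429.7  83.7  74.9] resid [array([ 0.3, -0.6]), array([0.4, 0.6])]
0.0475 [126.59745756 257.81937085] [519.10814318 298.03186431]
0.06 [127.12145713 235.07006439] [516.59159281 272.21608547]
0.07 [127.54608526 216.63494333] [514.55225947 251.29578951]
0.075 [127.76023754 207.33757721] [513.52375694 240.74499977]
0.08 [127.97562948 197.9863914 ] [512.48929558 230.13308197]
```

The fingertips are about 28 mm higher than the reported TCP z: triangulated at 75, reported 47.5. That is why the grips closed above the lid. I open, go down in part, and check again.

Call:
play_rows --deltas '[0, 0, 0, 0, 74, 0, 0, 0, 0, 74, 0, 0, 0, 0, 74, 0, 0, 0, 0, 74, 0, 0, 0, 0, 74, 0, 0, 0, 0, 74, 0, 0, 0, 0, 74, 0, 0, 0, 0, 74, 0, 0, 10, 0, 74, 0, 0, 8, 0, 74]'

```text
t: 6.67
tool_pos: [0.4338, 0.0969, 0.029]
orientation: [0.54, 3.094, 0.0]
force: [0.4, 0.5, -0.0]
opening: 0.0741
gripper_force: 0.0
```

```bash
python3 -c "
from h import *
plan(434,96.7,20)
S=cam('scene');D=cam('side')
cv2.imwrite('pics/c4.png',np.hstack([cv2.resize(S['pixels'][125:185,240:300],None,fx=6,fy=6),cv2.resize(D['pixels'][145:205,165:225],None,fx=6,fy=6)]))
"
```

```text
t 6.67 pos [433.8  96.9  29. ] yaw 70.2 q6 -1.12 op 74.1 F [ 0.4  0.5 -0. ] g 0.0
shift [-0.2 -0.1  9. ] turn 0
```

View pics/c4.png

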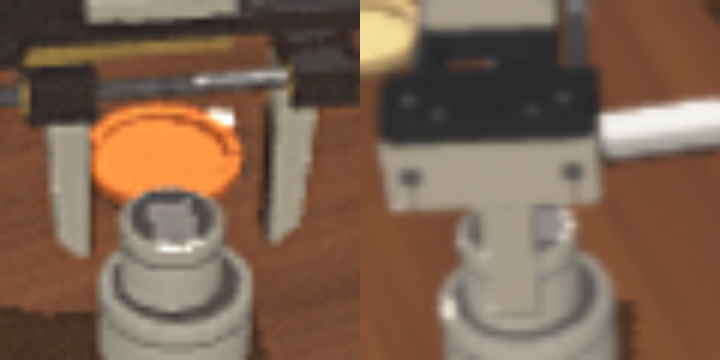

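Tips: scene (78,255) and (275,240), side (512,312) in the crop, straddling the jar.

```bash
python3 -c "
from h import *
S=cam('scene');D=cam('side')
tri([S,D],[(240+78/6,125+254/6),(165+(512-360)/6,145+312/6)])
a=np.array([.434,.097])-.039*np.array([.34,.94]); b=2*np.array([.434,.097])-a
for z in(.045,.05,.055,.06,.065): print(z,[np.round(proj(S,[*q,z])*6-[240*6,125*6]) for q in(a,b)],proj(D,[*a,z])*6-[165*6-360,145*6])
"
```

```text
tri [420.1  61.6  54.2] resid [array([ 0.4, -0.9]), array([0.6, 0.9])]
0.045 [array([ 79., 267.]), array([260., 254.])] [520.20919912 338.12781685]
0.05 [array([ 79., 258.]), array([260., 245.])] [519.19670844 327.8245008 ]
0.055 [array([ 79., 249.]), array([261., 236.])] [518.17834979 317.46147109]
0.06 [array([ 79., 240.]), array([262., 227.])] [517.15407202 307.03820709]
0.065 [array([ 79., 231.]), array([262., 218.])] [516.12382336 296.55418211]
```

Call:
play_rows --deltas '[0, 0, 4, 0, 74, 0, 0, 3, 0, 74, 0, 0, 0, 0, 25, 0, 0, 0, 0, 25, 0, 0, 0, 0, 25, 0, 0, 0, 0, 25, 0, 0, 0, 0, 25, 0, 0, 0, 0, 25, 0, 0, 0, 0, 25, 0, 0, 0, 0, 25]' --newtons 15

```text
t: 7.7
tool_pos: [0.4336, 0.0968, 0.0227]
orientation: [0.54, 3.094, 0.0]
force: [-0.5, -0.1, 1.8]
opening: 0.0434
gripper_force: 15.0
```

Gripped at 43.4 mm with 15 N. Now I lift.

Call:
play_rows --deltas '[0, 0, -3, 0, 25, 0, 0, -5, 0, 25, 0, 0, -10, 0, 25, 0, 0, -15, 0, 25, 0, 0, -15, 0, 25, 0, 0, -12, 0, 25, 0, 0, 0, 0, 25, 0, 0, 0, 0, 25]'

```text
t: 8.37
tool_pos: [0.4344, 0.0969, 0.0837]
orientation: [0.54, 3.092, 0.001]
force: [-0.7, 1.2, -2.1]
opening: 0.0439
gripper_force: 15.0
```

```bash
python3 -c "
from disc import *
plan(430.5,-114.3,80)
S=cam('scene');D=cam('side')
for c in(S,D):
  try: print(disc(c,(.434,.097),.033,.036))
  except Exception as e: print(e)
"
```

```text
t 8.37 pos [434.4  96.9  83.7] yaw 70.2 q6 -1.12 op 43.9 F [-0.7  1.2 -2.1] g 15.0
shift [ -67.9 -200.     3.7] turn 0
(array([435.8,  97.8]), array([268.7, 171.4]), array([13.4, 21.6]))
(array([433.7,  97.4]), array([192.3, 193.4]), array([15.3, 24.4]))
```

Call:
play_rows --deltas '[-5, -12, 0, 0, 25, -8, -25, 0, 0, 25, -8, -25, 0, 0, 25, -8, -25, 0, 0, 25, -8, -25, 0, 0, 25, -8, -25, 0, 0, 25, -8, -25, 0, 0, 25, -8, -25, 0, 0, 25, -7, -13, 0, 0, 25, 0, 0, 0, 0, 25]'

```text
t: 9.3
tool_pos: [0.429, -0.1167, 0.0816]
orientation: [-0.545, -3.093, 0.001]
force: [0.4, 0.0, -1.1]
opening: 0.0433
gripper_force: 15.0
```

```bash
python3 -c "
from disc import *
plan(430.5,-114.3,-10)
c=cam('wrist'); cv2.imwrite('pics/w2.png',c['pixels'])
print(proj(c,[.4305,-.1143,.009]),proj(c,[.4305+.031,-.1143,.009]))
"
```

```text
t 9.3 pos [ 429.  -116.7   81.6] yaw 70.0 q6 -1.6 op 43.3 F [ 0.4  0.  -1.1] g 15.0
shift [-0.7  2.9 91.6] turn 0
[258.18321282 191.05212485] [268.87874249 219.43564119]
```

View pics/w2.png

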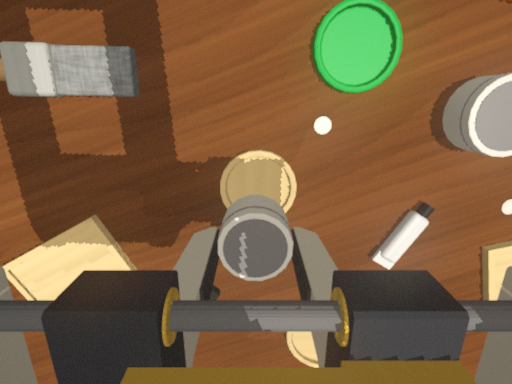

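The wrist view shows the jar over the plywood dish, centred at about (258,187), prediction (258,191). Now I lower.

Call:
play_rows --deltas '[0, 2, 10, 0, 25, 0, 0, 20, 0, 25, 0, 0, 20, 0, 25, 0, 0, 15, 0, 25, 0, 0, 10, 0, 25, 0, 0, 6, 0, 25, 0, 0, 4, 0, 25, 0, 0, 3, 0, 25, 0, 0, 0, 0, 25, 0, 0, 0, 0, 25]'

```text
t: 10.18
tool_pos: [0.4309, -0.1126, -0.0049]
orientation: [0.54, 3.094, -0.0]
force: [-0.5, 0.2, -1.2]
opening: 0.0434
gripper_force: 15.0
```

Call:
play_rows --deltas '[0, 0, 1, 0, 25, 0, 0, 1, 0, 25, 0, 0, 0, 0, 25]'

```text
t: 10.43
tool_pos: [0.4306, -0.1127, -0.0072]
orientation: [0.541, 3.094, -0.0]
force: [-0.1, -0.2, -1.1]
opening: 0.0435
gripper_force: 15.0
```

Call:
play_rows --deltas '[0, 0, 1, 0, 25, 0, 0, 0, 0, 25, 0, 0, 0, 0, 25]'

```text
t: 10.68
tool_pos: [0.4303, -0.1125, -0.0085]
orientation: [-0.54, -3.095, -0.0]
force: [0.3, 0.2, -0.3]
opening: 0.0434
gripper_force: 15.0
```

Call:
play_rows --deltas '[0, 0, 1, 0, 25, 0, 0, 0.5, 0, 25, 0, 0, 0, 0, 25]'

```text
t: 10.93
tool_pos: [0.4302, -0.1125, -0.0102]
orientation: [-0.54, -3.094, -0.0]
force: [-1.0, 1.7, -1.4]
opening: 0.0438
gripper_force: 15.0
```

Call:
play_rows --deltas '[0, 0, 1, 0, 25, 0, 0, 0, 0, 25, 0, 0, 0, 0, 25]'

```text
t: 11.18
tool_pos: [0.4303, -0.1125, -0.0103]
orientation: [-0.54, -3.094, -0.0]
force: [-4.0, 0.7, 8.1]
opening: 0.0432
gripper_force: 15.0
```

Contact at 8 N, exactly at the expected height. I release and retreat.

Call:
play_rows --deltas '[0, 0, -0.5, 0, 60, 0, 0, 0, 0, 60, 0, 0, 0, 0, 60, 0, 0, 0, 0, 60, 0, 0, 0, 0, 60, 0, 0, -10, 0, 80, 0, 0, -20, 0, 90, 0, 0, -25, 0, 90, 0, 0, -30, 0, 90, 0, 0, -20, 0, 90]'

```text
t: 12.02
tool_pos: [0.4311, -0.1128, 0.0979]
orientation: [0.54, 3.092, -0.001]
force: [0.6, -1.3, 0.1]
opening: 0.088
gripper_force: 0.0
```

```bash
python3 -c "
from disc import *
S=cam('scene');D=cam('side')
for c in(S,D):
  try: print(disc(c,(.4305,-.1143),.022,.037))
  except Exception as e: print(e)
plan(434.7,97.5,-14)
"
```

```text
(array([ 442.9, -113.9]), array([192.4, 198.1]), array([15.6, 18.2]))
(array([ 429., -112.]), array([223.2, 254.2]), array([12.6, 19. ]))
t 12.12 pos [ 433.4 -113.7   99.7] yaw 70.2 q6 -1.6 op 89.6 F [ 0.6 -0.2 -0.4] g 0.0
shift [ 71.3 199.2 113.1] turn 0
```

Call:
play_rows --deltas '[5, 12, 0, 0, 90, 9, 25, 0, 0, 90, 9, 25, 0, 0, 90, 9, 25, 0, 0, 90, 9, 25, 0, 0, 90, 9, 25, 0, 0, 90, 9, 25, 0, 0, 90, 8, 25, 0, 0, 90, 4, 12, 0, 0, 90, 0, 0, 0, 0, 90]'

```text
t: 12.95
tool_pos: [0.4303, 0.1011, 0.0941]
orientation: [-0.536, -3.095, -0.001]
force: [-0.7, -0.3, 0.3]
opening: 0.09
gripper_force: 0.0
```

Call:
play_rows --deltas '[0, 0, 15, 0, 90, 0, 0, 20, 0, 90, 0, 0, 15, 0, 90, 0, 0, 0, 0, 90]'

```text
t: 13.28
tool_pos: [0.4279, 0.0978, 0.041]
orientation: [-0.54, -3.089, 0.003]
force: [-0.6, -0.3, 1.0]
opening: 0.0901
gripper_force: 0.0
```

```bash
python3 -c "
from disc import *
plan(434.7,97.5,-12)
"
```

```text
t 13.28 pos [427.9  97.8  41. ] yaw 70.2 q6 -1.12 op 90.1 F [-0.6 -0.3  1. ] g 0.0
shift [-6.7  2.2 52.9] turn 0
```

Call:
play_rows --deltas '[0, 0, 8, 0, 90, 0, 0, 0, 0, 90, 0, 0, 0, 0, 90]'

```text
t: 13.53
tool_pos: [0.4312, 0.0985, 0.0369]
orientation: [0.541, 3.094, 0.0]
force: [0.3, -0.2, -0.2]
opening: 0.0902
gripper_force: 0.0
```

```bash
python3 -c "
from disc import *
plan(434.7,97.5,-12)
"
```

```text
t 13.53 pos [431.2  98.5  36.9] yaw 70.2 q6 -1.12 op 90.2 F [ 0.3 -0.2 -0.2] g 0.0
shift [-3.6  0.2 48.9] turn 0
```

Call:
play_rows --deltas '[-3, 0, 12, 0, 90, 0, 0, 14, 0, 90, 0, 0, 12, 0, 90, 0, 0, 8, 0, 90, 0, 0, 3, 0, 90, 0, 0, 0, 0, 90, 0, 0, 0, 0, 50, 0, 0, 0, 0, 50, 0, 0, 0, 0, 50, 0, 0, 0, 0, 50]' --newtons 20

```text
t: 14.37
tool_pos: [0.4343, 0.0978, -0.0118]
orientation: [0.54, 3.094, 0.0]
force: [-0.6, 0.0, -0.1]
opening: 0.0679
gripper_force: 0.0
```

Call:
play_rows --deltas '[0, 0, 0, 0, 50, 0, 0, 0, 0, 50, 0, 0, 0, 0, 50, 0, 0, 0, 0, 50, 0, 0, 0, 0, 50]'

```text
t: 14.78
tool_pos: [0.4343, 0.0978, -0.0119]
orientation: [0.54, 3.094, 0.0]
force: [-0.8, -0.6, 6.1]
opening: 0.0655
gripper_force: 20.0
```

Call:
play_rows --deltas '[0, 0, -3, 0, 50, 0, 0, -6, 0, 50, 0, 0, -12, 0, 50, 0, 0, -16, 0, 50, 0, 0, -16, 0, 50, 0, 0, -7, 0, 50, 0, 0, 0, 0, 50, 0, 0, 0, 0, 50]'

```text
t: 15.45
tool_pos: [0.4339, 0.0978, 0.0475]
orientation: [0.54, 3.094, 0.0]
force: [0.5, -0.2, -2.2]
opening: 0.0658
gripper_force: 20.0
```

```bash
python3 -c "
from disc import *
plan(621,-98.8,45)
"
```

```text
t 15.45 pos [433.9  97.8  47.5] yaw 70.2 q6 -1.12 op 65.8 F [ 0.5 -0.2 -2.2] g 20.0
shift [-242.7 -121.5    2.5] turn 0
```

Call:
play_rows --deltas '[-10, -5, 0, 0, 50, -24, -12, 0, 0, 50, -26, -13, 0, 0, 50, -26, -13, 0, 0, 50, -26, -13, 0, 0, 50, -26, -13, 0, 0, 50, -26, -13, 0, 0, 50, -26, -13, 0, 0, 50, -26, -13, 0, 0, 50, -20, -10, 0, 0, 50]'

```text
t: 16.28
tool_pos: [0.6163, -0.0957, 0.0455]
orientation: [-0.541, -3.093, 0.001]
force: [0.5, 0.3, -0.8]
opening: 0.0656
gripper_force: 20.0
```

Call:
play_rows --deltas '[-7, -4, 0, 0, 50, 0, 0, 0, 0, 50, 0, 0, 0, 0, 50]'

```text
t: 16.53
tool_pos: [0.6199, -0.0993, 0.046]
orientation: [-0.541, -3.092, -0.001]
force: [0.2, 1.2, -2.2]
opening: 0.0658
gripper_force: 20.0
```

```bash
cat > dish.py <<'E'
import sys; from h import *
c=cam('wrist'); h=cv2.cvtColor(c['pixels'],cv2.COLOR_BGR2HSV)
x,y,r=map(float,sys.argv[1:4])
m=cv2.inRange(h,(13,40,90),(33,255,255)); cs,_=cv2.findContours(m,cv2.RETR_EXTERNAL,cv2.CHAIN_APPROX_NONE)
for k in cs:
    if cv2.contourArea(k)<150: continue
    P=np.array([ray(c,p,.009)[:2]*1000 for p in k[:,0].astype(float)],np.float32)
    if np.linalg.norm(P.mean(0)-[x,y])>60: continue
    d=np.linalg.norm(P-[x,y],axis=1); Q=P[(abs(d-r)<12)]
    # algebraic circle on outer points
    A=np.c_[2*Q,np.ones(len(Q))]; s=np.linalg.lstsq(A,(Q**2).sum(1),rcond=None)[0]
    print('n',len(P),len(Q),'circle',s[:2].round(1),'R',round(float(np.sqrt(s[2]+s[0]**2+s[1]**2)),1),'rect',[np.round(v,1) for v in cv2.minAreaRect(P)])
E
python3 dish.py 621 -98.8 48; python3 -c "
from disc import *
plan(621,-98.8,-9)
"
```

```text
t 16.58 pos [619.8 -98.7  46.3] yaw 70.2 q6 -1.46 op 65.5 F [-0.4 -0.7 -3. ] g 20.0
shift [-1.4  0.3 55.3] turn 0
```

Call:
play_rows --deltas '[-1, 0, 8, 0, 50, 0, 0, 14, 0, 50, 0, 0, 14, 0, 50, 0, 0, 8, 0, 50, 0, 0, 5, 0, 50, 0, 0, 3, 0, 50, 0, 0, 0, 0, 50, 0, 0, 1, 0, 50, 0, 0, 0, 0, 50]'

```text
t: 17.33
tool_pos: [0.6225, -0.0999, -0.0049]
orientation: [0.54, 3.094, -0.0]
force: [-0.1, 0.2, -2.5]
opening: 0.0656
gripper_force: 20.0
```

Call:
play_rows --deltas '[0, 0, 1, 0, 50, 0, 0, 0, 0, 50, 0, 0, 0, 0, 50]'

```text
t: 17.58
tool_pos: [0.6222, -0.0998, -0.0061]
orientation: [0.54, 3.094, -0.0]
force: [0.9, -1.2, -2.4]
opening: 0.0657
gripper_force: 20.0
```

Call:
play_rows --deltas '[0, 0, 0.7, 0, 50, 0, 0, 0, 0, 50, 0, 0, 0, 0, 50]'

```text
t: 17.83
tool_pos: [0.622, -0.0997, -0.0072]
orientation: [-0.54, -3.095, 0.0]
force: [-0.2, 0.5, -2.1]
opening: 0.0654
gripper_force: 20.0
```

Call:
play_rows --deltas '[0, 0, 1, 0, 50, 0, 0, 0.5, 0, 50, 0, 0, 0, 0, 50]'

```text
t: 18.08
tool_pos: [0.6219, -0.0997, -0.0088]
orientation: [-0.541, -3.095, -0.0]
force: [0.4, 1.2, -1.7]
opening: 0.0655
gripper_force: 20.0
```

Call:
play_rows --deltas '[0, 0, 0.7, 0, 50, 0, 0, 0, 0, 50, 0, 0, 0, 0, 50]'

```text
t: 18.33
tool_pos: [0.6221, -0.0997, -0.0088]
orientation: [0.54, 3.095, -0.0]
force: [-3.5, -0.4, 4.5]
opening: 0.0655
gripper_force: 20.0
```

Call:
play_rows --deltas '[0, 0, -0.5, 0, 85, 0, 0, 0, 0, 85, 0, 0, 0, 0, 85, 0, 0, 0, 0, 85, 0, 0, 0, 0, 85, 0, 0, -12, 0, 90, 0, 0, -25, 0, 90, 0, 0, -30, 0, 80, 0, 0, -30, 0, 70, 0, 0, -30, 0, 60]'

```text
t: 19.17
tool_pos: [0.6218, -0.0997, 0.1204]
orientation: [0.54, 3.094, -0.0]
force: [0.7, 0.4, 0.7]
opening: 0.0745
gripper_force: 0.0
```

```bash
python3 -c "
from disc import *
plan(618.7,-340.5,120,56)
S=cam('scene');D=cam('side')
for c in(S,D):
  for a in ((.618,-.3405),.013,.11),((.622,-.0997),.033,.039):
    try: print(disc(c,*a))
    except Exception as e: print(e)
"
```

```text
t 19.17 pos [621.8 -99.7 120.4] yaw 70.2 q6 -1.47 op 74.5 F [0.7 0.4 0.7] g 0.0
shift [ -78.7 -227.6    0.4] turn 14.2
(array([ 618.8, -339.9]), array([110.8, 264.7]), array([7.1, 9.8]))
(array([622. , -99.7]), array([228.9, 246.7]), array([19.5, 24.9]))
max() iterable argument is empty
(array([ 621.3, -102.6]), array([305.6, 224.2]), array([15.7, 25.4]))
```

Call:
play_rows --deltas '[-5, -13, 0, 0, 60, -9, -25, 0, 0, 60, -9, -25, 0, 0, 60, -9, -25, 0, 0, 60, -9, -26, 0, 0, 60, -9, -26, 0, 0, 60, -9, -26, 0, 0, 60, -9, -26, 0, 0, 60, -7, -22, 0, 0, 60, -4, -13, 0, 0, 60]'

```text
t: 20.1
tool_pos: [0.6174, -0.3433, 0.1162]
orientation: [-0.543, -3.091, -0.0]
force: [0.1, -0.1, 0.3]
opening: 0.06
gripper_force: 0.0
```

Call:
play_rows --deltas '[0, 0, 0, 7, 60, 0, 0, 0, 7, 60, 0, 0, 0, 0, 60, 0, 0, 0, 0, 60, 0, 0, 0, 0, 60]'

```text
t: 20.52
tool_pos: [0.6191, -0.3397, 0.1175]
orientation: [-0.906, -3.007, -0.0]
force: [-0.6, -0.3, 0.2]
opening: 0.0604
gripper_force: 0.0
```

```bash
python3 w.py w3; python3 -c "
from disc import *
plan(618.7,-340.3,56,56)
c=np.load('wlast.npy',allow_pickle=True).item()
print(disc(c,(.6187,-.3403),.013,.11)); print(proj(c,(.6187,-.3403,.11)))
"
```

```text
t 20.57 pos [ 619.2 -339.7  117.7] yaw 56.4 q6 -1.56 op 60.0 F [0.5 0.3 0.4] g 0.0
shift [ 0.  -0.8 61.7] turn 0.4
(array([ 617.4, -340.5]), array([253.2, 215.2]), array([27.2, 28.8]))
[254.32392979 216.43674867]
```

View pics/w3.png

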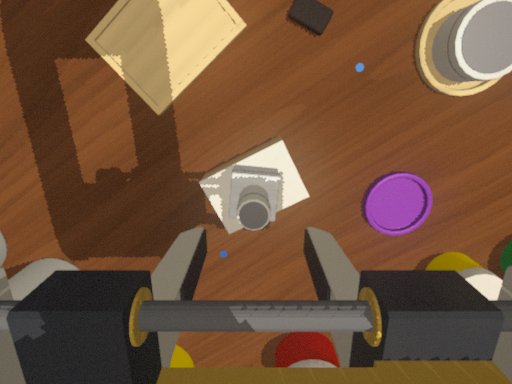

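Wrist view: vial lid at (253,215), between the fingers. The tin is nearly square to the fingers, and the panel tray is at top left (160,113). I descend and grip the vial.

Call:
play_rows --deltas '[0, -1, 12, 0, 60, 0, 0, 16, 0, 60, 0, 0, 16, 0, 60, 0, 0, 11, 0, 60, 0, 0, 5, 0, 60, 0, 0, 0, 0, 60, 0, 0, 0, 0, 60, 0, 0, 0, 0, 10, 0, 0, 0, 0, 10, 0, 0, 0, 0, 10]' --newtons 10

```text
t: 21.4
tool_pos: [0.6195, -0.3413, 0.0594]
orientation: [0.913, 3.004, -0.001]
force: [-0.2, 0.6, -0.5]
opening: 0.0442
gripper_force: 0.0
```

Call:
play_rows --deltas '[0, 0, 0, 0, 10, 0, 0, 0, 0, 10, 0, 0, 0, 0, 10, 0, 0, 0, 0, 10, 0, 0, 0, 0, 10, 0, 0, 0, 0, 10, 0, 0, 0, 0, 10]'

```text
t: 21.98
tool_pos: [0.6189, -0.341, 0.0584]
orientation: [0.914, 3.005, -0.0]
force: [0.2, 0.0, 2.4]
opening: 0.0255
gripper_force: 10.0
```

Call:
play_rows --deltas '[0, 0, -3, 0, 10, 0, 0, -6, 0, 10, 0, 0, -10, 0, 10, 0, 0, -12, 0, 10, 0, 0, -10, 0, 10, 0, 0, 0, 0, 10, 0, 0, 0, 0, 10]'

```text
t: 22.57
tool_pos: [0.6199, -0.3416, 0.1012]
orientation: [0.913, 3.003, -0.001]
force: [0.9, 1.1, -0.5]
opening: 0.0258
gripper_force: 10.0
```

```bash
python3 -c "
from disc import *
plan(435.5,341,70)
S=cam('scene');D=cam('side')
cv2.imwrite('pics/c5.png',np.hstack([cv2.resize(S['pixels'][250:325,80:160],None,fx=5,fy=5,interpolation=2),cv2.resize(D['pixels'][270:345,335:415],None,fx=5,fy=5,interpolation=2)]))
"
```

```text
t 22.57 pos [ 619.9 -341.6  101.2] yaw 56.2 q6 -1.56 op 25.8 F [ 0.9  1.1 -0.5] g 10.0
shift [533.1 464.5  29.5] turn 0
```

View pics/c5.png

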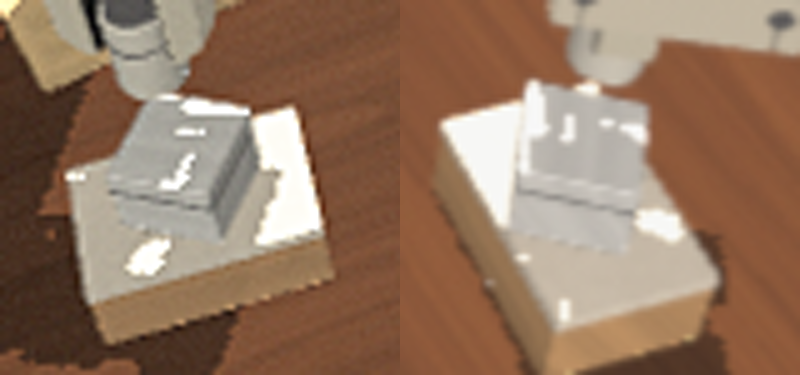

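The vial is held and the tin stays on the panel, in full view. I carry the vial to its dish.

Call:
play_rows --deltas '[10, 9, 0, 0, 10, 20, 17, 0, 0, 10, 26, 23, 0, 0, 10, 26, 23, 0, 0, 10, 26, 23, 0, 0, 10, 26, 23, 0, 0, 10, 26, 23, 0, 0, 10, 26, 23, 0, 0, 10, 26, 23, 0, 0, 10, 26, 23, 0, 0, 10]'

```text
t: 23.5
tool_pos: [0.5366, -0.0324, 0.0983]
orientation: [-0.914, -3.005, 0.0]
force: [-0.3, 0.3, 0.3]
opening: 0.0255
gripper_force: 10.0
```

Call:
play_rows --deltas '[26, 23, 0, 0, 10, 26, 23, 0, 0, 10, 26, 23, 0, 0, 10, 26, 23, 0, 0, 10, 26, 23, 0, 0, 10, 26, 22, 0, 0, 10, 26, 22, 0, 0, 10, 26, 22, 0, 0, 10, 26, 22, 0, 0, 10, 20, 18, 0, 0, 10]'

```text
t: 24.33
tool_pos: [0.4482, 0.293, 0.0984]
orientation: [-0.912, -3.005, 0.001]
force: [0.2, -0.7, -0.5]
opening: 0.0258
gripper_force: 10.0
```

Call:
play_rows --deltas '[20, 18, 0, 0, 10, 15, 10, 0, 0, 10, 7, 6, 0, 0, 10, 0, 0, 0, 0, 10, 0, 0, 0, 0, 10]'

```text
t: 24.75
tool_pos: [0.4337, 0.3421, 0.0986]
orientation: [-0.912, -3.006, 0.002]
force: [0.2, 0.4, -0.3]
opening: 0.0255
gripper_force: 10.0
```

```bash
python3 dish.py 435 341 28; python3 -c "
from disc import *
plan(435.5,341,-8)
"
```

```text
n 3643 39 circle [469.8 317.1] R 18.8 rect [array([455.7, 338.7]), array([563.3, 364.9]), np.float64(56.2)]
t 24.8 pos [434.  341.6  98.7] yaw 56.2 q6 -0.41 op 25.8 F [-0.2 -0.5 -0.4] g 10.0
shift [ -1.6   0.4 106.7] turn 0
```

Call:
play_rows --deltas '[-1, 0, 12, 0, 10, 0, 0, 20, 0, 10, 0, 0, 25, 0, 10, 0, 0, 20, 0, 10, 0, 0, 12, 0, 10, 0, 0, 7, 0, 10, 0, 0, 5, 0, 10, 0, 0, 2, 0, 10, 0, 0, 0, 0, 10, 0, 0, 0, 0, 10]'

```text
t: 25.63
tool_pos: [0.4356, 0.3425, -0.0028]
orientation: [0.913, 3.005, 0.002]
force: [0.3, -0.1, 0.3]
opening: 0.0261
gripper_force: 10.0
```

Call:
play_rows --deltas '[0, 0, 1, 0, 10, 0, 0, 0, 0, 10, 0, 0, 0, 0, 10]'

```text
t: 25.88
tool_pos: [0.435, 0.3424, -0.0043]
orientation: [0.913, 3.005, 0.001]
force: [-0.6, 0.5, -0.4]
opening: 0.0255
gripper_force: 10.0
```

```bash
python3 -c "
from h import *
plan(435.5,341,-8.6)
S=cam('scene');D=cam('side')
cv2.imwrite('pics/c6.png',np.hstack([cv2.resize(S['pixels'][120:180,315:375],None,fx=6,fy=6),cv2.resize(D['pixels'][115:175,135:195],None,fx=6,fy=6)]))
"
```

```text
t 25.88 pos [435.  342.4  -4.3] yaw 56.2 q6 -0.41 op 25.5 F [-0.6  0.5 -0.4] g 10.0
shift [-1.1 -0.9  4.3] turn 0
```

View pics/c6.png

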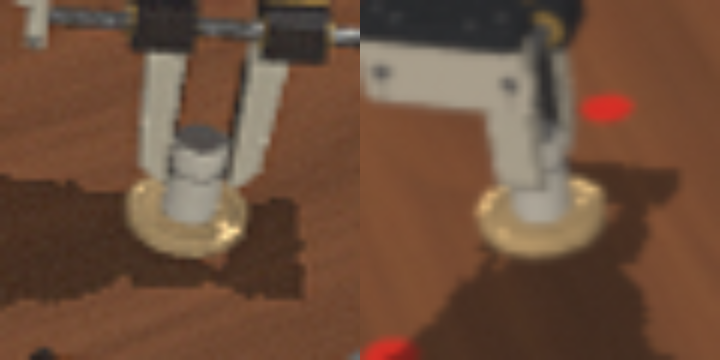

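The vial stands upright above its dish, with its foot near (190,215) in the scene crop and the dish centre at (187,217). I creep down.

Call:
play_rows --deltas '[0, 0, 1, 0, 10, 0, 0, 1, 0, 10, 0, 0, 0, 0, 10]'

```text
t: 26.23
tool_pos: [0.4345, 0.342, -0.0072]
orientation: [-0.913, -3.006, 0.0]
force: [-0.7, 0.2, -0.9]
opening: 0.0256
gripper_force: 10.0
```

Call:
play_rows --deltas '[0, 0, 1, 0, 10, 0, 0, 0.7, 0, 10, 0, 0, 0, 0, 10]'

```text
t: 26.48
tool_pos: [0.4348, 0.3421, -0.0086]
orientation: [-0.914, -3.006, -0.0]
force: [-0.1, -0.5, -1.0]
opening: 0.0258
gripper_force: 10.0
```

Call:
play_rows --deltas '[0, 0, 0.7, 0, 10, 0, 0, 0, 0, 10, 0, 0, 0, 0, 10]'

```text
t: 26.73
tool_pos: [0.4349, 0.3421, -0.0087]
orientation: [0.914, 3.006, 0.0]
force: [-1.6, -2.2, 5.6]
opening: 0.0257
gripper_force: 10.0
```

Call:
play_rows --deltas '[0, 0, -0.5, 0, 50, 0, 0, 0, 0, 50, 0, 0, 0, 0, 50, 0, 0, 0, 0, 50, 0, 0, 0, 0, 50, 0, 0, 0, 0, 50, 0, 0, -15, 0, 70, 0, 0, -25, 0, 74, 0, 0, -30, 0, 74, 0, 0, -35, 0, 74]'

```text
t: 27.57
tool_pos: [0.4333, 0.3411, 0.0955]
orientation: [-0.913, -3.004, 0.004]
force: [0.3, 0.4, 0.6]
opening: 0.0716
gripper_force: 0.0
```

```bash
python3 -c "
from disc import *
plan(618.5,-341,100)
S=cam('scene');D=cam('side')
for c in(S,D):
    try: print(disc(c,(.435,.342),.013,.043))
    except Exception as e: print(e)
"
```

```text
t 27.57 pos [433.3 341.1  95.5] yaw 56.2 q6 -0.41 op 71.6 F [0.3 0.4 0.6] g 0.0
shift [-533.4 -463.7   -3.6] turn 0
(array([458.6, 323.5]), array([346.7, 150.3]), array([ 8. , 18.8]))
(array([431.2, 318.7]), array([164.4, 142.8]), array([ 7.6, 13.8]))
```

Vial released. I go back to the tin.

Call:
play_rows --deltas '[-15, -13, 0, 0, 74, -26, -23, 0, 0, 74, -28, -24, 0, 0, 74, -28, -24, 0, 0, 74, -28, -24, 0, 0, 74, -28, -24, 0, 0, 74, -28, -24, 0, 0, 74, -28, -24, 0, 0, 74, -28, -24, 0, 0, 74, -28, -24, 0, 0, 74]'

```text
t: 28.5
tool_pos: [0.528, 0.0033, 0.0958]
orientation: [-0.914, -3.006, 0.0]
force: [0.3, 0.2, -0.3]
opening: 0.0741
gripper_force: 0.0
```

Call:
play_rows --deltas '[-28, -24, 0, 0, 74, -28, -24, 0, 0, 74, -28, -24, 0, 0, 74, -28, -24, 0, 0, 74, -28, -24, 0, 0, 74, -28, -25, 0, 0, 74, -28, -25, 0, 0, 74, -28, -25, 0, 0, 74, -28, -25, 0, 0, 74, -16, -16, 0, 0, 74]'

```text
t: 29.33
tool_pos: [0.6192, -0.3438, 0.0952]
orientation: [-0.916, -3.005, 0.001]
force: [0.3, 0.4, 0.1]
opening: 0.0737
gripper_force: 0.0
```

Call:
play_rows --deltas '[0, 0, 0, 0, 74, 0, 0, 0, 0, 74, 0, 0, 0, 0, 74]'

```text
t: 29.58
tool_pos: [0.619, -0.3393, 0.0953]
orientation: [-0.913, -3.004, -0.001]
force: [0.8, 0.8, -0.0]
opening: 0.0738
gripper_force: 0.0
```

```bash
python3 w.py w4; python3 -c "
from disc import *
plan(618.5,-341,25)
c=np.load('wlast.npy',allow_pickle=True).item()
S=cam('scene');D=cam('side')
a=cv2.resize(S['pixels'][120:180,315:375],None,fx=3,fy=3);b=cv2.resize(D['pixels'][115:175,135:195],None,fx=3,fy=3)
w=c['pixels'][100:340,130:390]; w=cv2.resize(w,None,fx=2,fy=2)
o=np.zeros((480,720,3),np.uint8);o[:,:520]=w;o[:180,520:700]=a;o[200:380,520:700]=b
cv2.imwrite('pics/c7.png',o)"
```

```text
t 29.63 pos [ 619.2 -338.8   95.6] yaw 56.2 q6 -1.55 op 73.9 F [-0.6 -0.4 -0.2] g 0.0
shift [-0.7 -2.2 70.6] turn 0
```

View pics/c7.png

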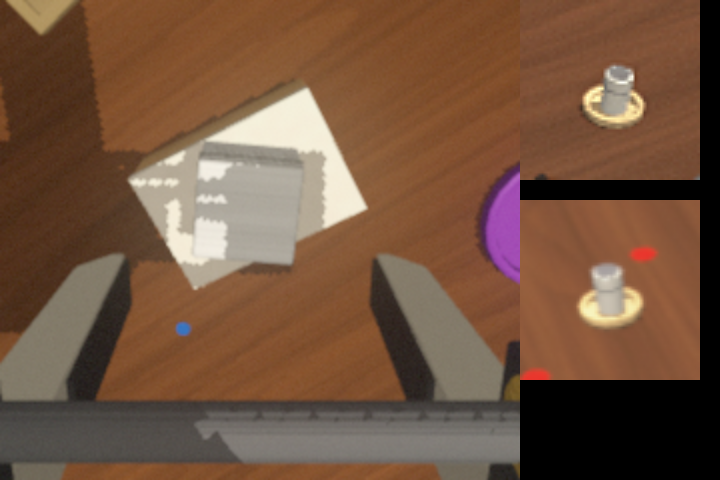

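The vial stands in its dish. In the wrist crop the tin top has corners at (202,158), (302,164), (295,265) and (194,258). The panel corners are (304,86), (367,210), (196,288) and (130,180).

```bash
python3 -c "
from h import *
c=np.load('wlast.npy',allow_pickle=True).item()
for n,z,ps in(('tin',.07,[(202,158),(302,164),(295,265),(194,258)]),('panel',.036,[(304,86),(367,210),(196,288),(130,180)])):
    P=np.array([ray(c,(130+(x+.5)/2-.5,100+(y+.5)/2-.5),z)[:2]*1000 for x,y in ps],np.float32)
    print(n,P.mean(0),P.round(1).tolist()); e=np.roll(P,-1,0)-P; print(np.degrees(np.arctan2(e[:,1],e[:,0])).round(1),np.linalg.norm(e,axis=1).round(1))
"
```

```text
tin [ 617.0368  -339.31625] [[588.4000244140625, -341.70001220703125], [612.0, -310.79998779296875], [646.7000122070312, -336.1000061035156], [621.0999755859375, -368.70001220703125]]
[  52.7  -36.1 -128.1  140.4] [38.9 43.  41.4 42.5]
panel [ 619.8374  -341.32755] [[592.5999755859375, -294.20001220703125], [656.5999755859375, -300.5], [645.4000244140625, -388.6000061035156], [584.7000122070312, -382.1000061035156]]
[ -5.6 -97.3 173.9  84.9] [64.3 88.8 61.  88.2]
```

Call:
play_rows --deltas '[0.5, -2, 5, 0, 74, 0, 0, 15, 3, 74, 0, 0, 20, 0, 74, 0, 0, 18, 0, 74, 0, 0, 10, 0, 74, 0, 0, 4, 0, 74, 0, 0, 0, 0, 74, 0, 0, 0, 0, 74, 0, 0, 0, 0, 20, 0, 0, 0, 0, 20]' --newtons 15

```text
t: 30.57
tool_pos: [0.6188, -0.3421, 0.0259]
orientation: [0.991, 2.979, -0.001]
force: [-0.8, -0.2, 0.5]
opening: 0.0647
gripper_force: 0.0
```

Call:
play_rows --deltas '[0, 0, 0, 0, 20, 0, 0, 0, 0, 20, 0, 0, 0, 0, 20, 0, 0, 0, 0, 20, 0, 0, 0, 0, 20, 0, 0, 0, 0, 20, 0, 0, 0, 0, 20, 0, 0, 0, 0, 20]'

```text
t: 31.23
tool_pos: [0.618, -0.3415, 0.0246]
orientation: [0.992, 2.981, -0.0]
force: [-0.0, 0.7, 3.2]
opening: 0.042
gripper_force: 14.9
```

Call:
play_rows --deltas '[0, 0, -3, 0, 20, 0, 0, -6, 0, 20, 0, 0, -12, 0, 20, 0, 0, -16, 0, 20, 0, 0, -12, 0, 20, 0, 0, 0, -6, 20, 0, 0, 0, -6, 20, 0, 0, 0, -6, 20, 0, 0, 0, -6, 20, 0, 0, 0, -6, 20]'

```text
t: 32.07
tool_pos: [0.6182, -0.3417, 0.0746]
orientation: [0.178, 3.135, -0.001]
force: [0.0, -0.2, -1.2]
opening: 0.042
gripper_force: 14.9
```

Call:
play_rows --deltas '[0, 0, 0, 0, 20, 0, 0, 0, 0, 20]'

```text
t: 32.23
tool_pos: [0.6181, -0.3416, 0.0742]
orientation: [0.192, 3.135, -0.001]
force: [-0.3, 0.8, -1.1]
opening: 0.0419
gripper_force: 14.9
```

```bash
python3 -c "
from h import *
plan(612.4,115.3,60,83.9)"
```

```text
t 32.23 pos [ 618.1 -341.6   74.2] yaw 83.0 q6 -2.03 op 41.9 F [-0.3  0.8 -1.1] g 14.9
shift [ 61.4 452.8  13.9] turn -0.9
```

Call:
play_rows --deltas '[2, 12, 0, 0, 20, 3, 24, 0, 0, 20, 4, 32, 0, 0, 20, 4, 32, 0, 0, 20, 4, 32, 0, 0, 20, 4, 32, 0, 0, 20, 4, 32, 0, 0, 20, 4, 32, 0, 0, 20, 5, 32, 0, 0, 20, 5, 32, 0, 0, 20]'

```text
t: 33.07
tool_pos: [0.6133, -0.0445, 0.0736]
orientation: [0.191, 3.135, 0.0]
force: [0.6, -0.0, -1.1]
opening: 0.042
gripper_force: 14.9
```

Call:
play_rows --deltas '[4, 32, 0, 0, 20, 4, 32, 0, 0, 20, 4, 32, 0, 0, 20, 4, 30, 0, 0, 20, 4, 22, 0, 0, 20, 2, 12, 0, 0, 20, 0, 0, 0, 0, 20, 0, 0, 0, 0, 20, 0, 0, 0, 0, 20]'

```text
t: 33.82
tool_pos: [0.6109, 0.1135, 0.0733]
orientation: [0.189, 3.136, -0.001]
force: [0.3, 0.1, -0.7]
opening: 0.0417
gripper_force: 14.9
```

```bash
python3 -c "
from h import *
plan(612.4,115.3,-8,83.9)"
```

```text
t 33.82 pos [610.9 113.5  73.3] yaw 83.1 q6 -1.35 op 41.7 F [ 0.3  0.1 -0.7] g 14.9
shift [-1.3  2.  81.3] turn -0.8
```

Call:
play_rows --deltas '[-1, 2, 10, -1, 20, 0, 0, 18, 0, 20, 0, 0, 20, 0, 20, 0, 0, 14, 0, 20, 0, 0, 8, 0, 20, 0, 0, 5, 0, 20, 0, 0, 2, 0, 20, 0, 0, 0, 0, 20, 0, 0, 1, 0, 20, 0, 0, 0, 0, 20]'

```text
t: 34.65
tool_pos: [0.613, 0.1166, -0.0037]
orientation: [0.159, 3.136, 0.0]
force: [0.1, -0.2, -1.4]
opening: 0.0423
gripper_force: 14.9
```

Call:
play_rows --deltas '[0, 0, 1, 0, 20, 0, 0, 1, 0, 20, 0, 0, 0, 0, 20]'

```text
t: 34.9
tool_pos: [0.6129, 0.1166, -0.0055]
orientation: [0.159, 3.136, 0.0]
force: [-1.5, -0.3, 5.6]
opening: 0.042
gripper_force: 14.9
```

```bash
python3 -c "
from h import *
plan(612.4,115.3,-8,83.9)
S=cam('scene');D=cam('side')
cv2.imwrite('pics/c8.png',np.hstack([cv2.resize(S['pixels'][185:245,280:340],None,fx=6,fy=6),cv2.resize(D['pixels'][150:210,230:290],None,fx=6,fy=6)]))"
```

```text
t 34.9 pos [612.9 116.6  -5.5] yaw 84.2 q6 -1.36 op 42.0 F [-1.5 -0.3  5.6] g 14.9
shift [ 0.4 -1.4  2.5] turn 0.3
```

View pics/c8.png

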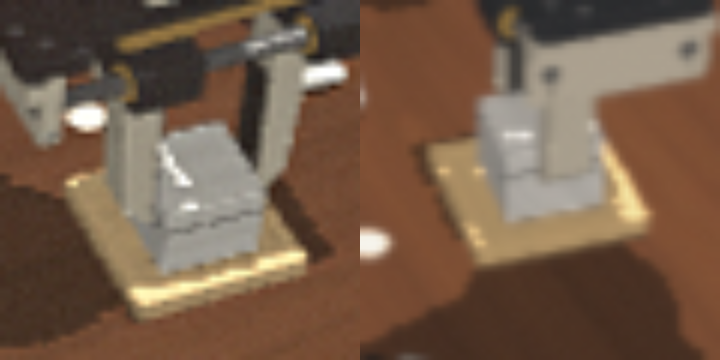

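```bash
python3 -c "
from h import *
S=cam('scene');D=cam('side')
f=lambda x,y:(280+(x+.5)/6-.5,185+(y+.5)/6-.5); g=lambda x,y:(230+(x-359.5)/6-.5,150+(y+.5)/6-.5)
for n,c,h,p,z in (('trayS',S,f,[(65,183),(130,298),(307,252)],.009),('trayD',D,g,[(428,145),(475,252),(648,220)],.009),('tinS',S,f,[(165,272),(260,248)],.004),('tinD',D,g,[(505,220),(602,203)],.004),('tintopS',S,f,[(160,142),(222,122),(268,197),(170,214)],.038)):
  print(n,[(ray(c,h(*q),z)[:2]*1000).round(1).tolist() for q in p])
print(robot.read_state()['force'])
"
```

```text
trayS [[574.1, 83.8], [638.8, 75.1], [649.1, 149.8]]
trayD [[579.6, 155.6], [569.1, 81.9], [642.0, 72.7]]
tinS [[629.6, 97.1], [635.4, 137.5]]
tinD [[591.2, 101.8], [632.5, 96.1]]
tintopS [[595.1, 112.7], [596.4, 140.6], [639.3, 134.3], [630.1, 95.7]]
[-1.66750486  0.04702067  5.67434718]
```

Call:
play_rows --deltas '[0, 0, 0.7, 0, 20, 0, 0, 0, 0, 20, 0, 0, 0, 0, 20]'

```text
t: 35.35
tool_pos: [0.613, 0.1166, -0.0055]
orientation: [0.159, 3.136, 0.0]
force: [-4.3, -0.4, 11.2]
opening: 0.0417
gripper_force: 14.9
```

Firm contact, so I release slowly and check.

Call:
play_rows --deltas '[0, 0, -0.7, 0, 46, 0, 0, 0, 0, 50, 0, 0, 0, 0, 60, 0, 0, 0, 0, 62, 0, 0, 0, 0, 62, 0, 0, 0, 0, 62, 0, 0, -15, 0, 70, 0, 0, -25, 0, 80, 0, 0, -30, 0, 92, 0, 0, -35, 0, 92]'

```text
t: 36.18
tool_pos: [0.6104, 0.1163, 0.0973]
orientation: [-0.159, -3.134, 0.001]
force: [-0.5, -0.2, -0.6]
opening: 0.0841
gripper_force: 0.0
```

```bash
python3 -c "
from h import *
plan(620.5,-341.3,80,-6.5)
S=cam('scene');D=cam('side')
cv2.imwrite('pics/c9.png',np.hstack([cv2.resize(S['pixels'][185:245,280:340],None,fx=6,fy=6),cv2.resize(D['pixels'][150:210,230:290],None,fx=6,fy=6)]))"
```

```text
t 36.18 pos [610.4 116.3  97.3] yaw 84.2 q6 -1.36 op 84.1 F [-0.5 -0.2 -0.6] g 0.0
shift [ -56.4 -454.2   17.4] turn -89.3
```

View pics/c9.png

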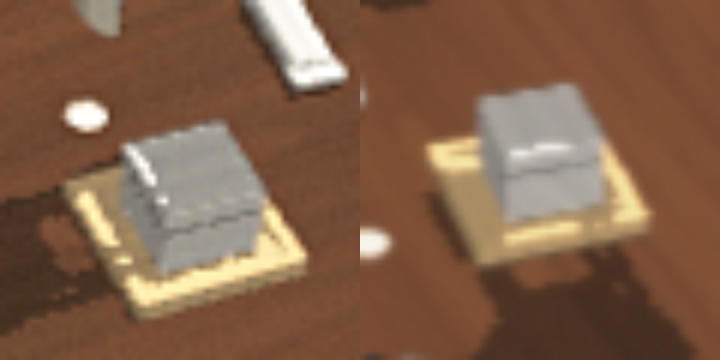

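The tin stands in the tray, towards the +y side. I check its height and tilt by triangulating the top corners, which costs no robot time beyond the two camera reads.

```bash
python3 -c "
from h import *
S=cam('scene');D=cam('side')
f=lambda x,y:(280+(x+.5)/6-.5,185+(y+.5)/6-.5); g=lambda x,y:(230+(x-359.5)/6-.5,150+(y+.5)/6-.5)
for a,b in (((165,222),(605,146)),((268,195),(576,84)),((222,122),(478,97)),((123,147),(505,163))): tri([S,D],[f(*a),g(*b)])
"
```

```text
tri [631.4  92.8  36.1] resid [array([-0.,  0.]), array([-0., -0.])]
tri [638.1 135.1  37.4] resid [array([-0.,  0.]), array([-0., -0.])]
tri [596.4 140.8  38.4] resid [array([ 0.1, -0.2]), array([0.1, 0.2])]
tri [589.6  99.1  36.1] resid [array([-0.1,  0.1]), array([-0.1, -0.1])]
```

The tin is flat on the floor: top corners average 37 mm high, centre (614,117) against the tray's (611.5,115.4). For the panel I turn the fingers +90.7° so that joint 6 stays in range.

Call:
play_rows --deltas '[0, 0, 0, 7, 92, 0, 0, 0, 7, 92, 0, 0, 0, 7, 92, 0, 0, 0, 7, 92, 0, 0, 0, 7, 92, 0, 0, 0, 7, 92, 0, 0, 0, 7, 92, 0, 0, 0, 7, 92, 0, 0, 0, 7, 92, 0, 0, 0, 7, 92]'

```text
t: 37.22
tool_pos: [0.6107, 0.1163, 0.0958]
orientation: [-1.936, -2.471, 0.004]
force: [-0.1, 0.0, 0.5]
opening: 0.092
gripper_force: 0.0
```

Call:
play_rows --deltas '[0, 0, 0, 7, 92, 0, 0, 0, 7, 92, 0, 0, 0, 6.7, 92, 0, 0, 0, 0, 92, 0, 0, 0, 0, 92]'

```text
t: 37.63
tool_pos: [0.611, 0.1163, 0.0965]
orientation: [-2.339, -2.095, 0.004]
force: [-0.8, 0.2, 0.1]
opening: 0.0917
gripper_force: 0.0
```

```bash
python3 -c "
from h import *
plan(620.5,-341.3,80,-6.5)"
```

```text
t 37.63 pos [611.  116.3  96.5] yaw -6.3 q6 0.22 op 91.7 F [-0.8  0.2  0.1] g 0.0
shift [-453.8   59.7   16.6] turn 0.2
```

Call:
play_rows --deltas '[-14, 2, 0, 0, 92, -28, 4, 0, 0, 92, -34, 4, 0, 0, 92, -34, 4, 0, 0, 92, -34, 4, 0, 0, 92, -34, 4, 0, 0, 92, -34, 4, 0, 0, 92, -34, 5, 0, 0, 92, -34, 5, 0, 0, 92, -34, 5, 0, 0, 92]'

```text
t: 38.47
tool_pos: [0.6164, -0.2027, 0.0979]
orientation: [-2.341, -2.095, 0.001]
force: [1.0, 0.5, 0.5]
opening: 0.0919
gripper_force: 0.0
```

Call:
play_rows --deltas '[-34, 5, 0, 0, 92, -34, 5, 0, 0, 92, -34, 5, 0, 0, 92, -26, 3, 0, 0, 92, -12, 1, 0, 0, 92, 0, 0, 0, 0, 92, 0, 0, 0, 0, 92, 0, 0, 0, 0, 92]'

```text
t: 39.13
tool_pos: [0.6202, -0.3399, 0.0979]
orientation: [-2.341, -2.093, -0.0]
force: [0.7, 0.1, -0.5]
opening: 0.092
gripper_force: 0.0
```

```bash
python3 w.py w5; python3 -c "
from h import *
plan(620.5,-341.3,-12,-6.5)
c=np.load('wlast.npy',allow_pickle=True).item()
h=cv2.cvtColor(c['pixels'],cv2.COLOR_BGR2HSV)
u=proj(c,(.6205,-.3413,.036));print(u)
m=cv2.inRange(h,(0,0,120),(180,60,255));cs,_=cv2.findContours(m,cv2.RETR_EXTERNAL,cv2.CHAIN_APPROX_NONE)
for k in cs:
  if cv2.contourArea(k)>500 and cv2.pointPolygonTest(k,tuple(map(float,u)),False)>0:
    P=np.array([ray(c,p,.036)[:2]*1000 for p in k[:,0].astype(float)],np.float32);print(cv2.minAreaRect(P))
"
```

```text
t 39.18 pos [ 620.5 -339.6   98.1] yaw -6.4 q6 -0.46 op 91.8 F [ 0.6 -0.2  0.3] g 0.0
shift [ -1.8   0.3 110.1] turn 0.1
[255.78325477 194.72603471]
((620.0565185546875, -340.8855895996094), (90.49561309814453, 62.67675018310547), 83.56874084472656)
```

View pics/w5.png

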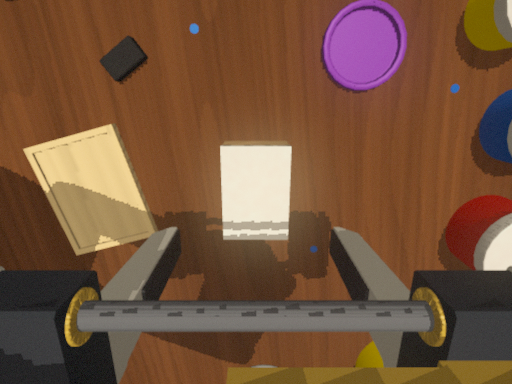

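The wrist view shows the panel bare and square between the open fingers, rect centre (620.1,-340.9) and yaw -6.4°. The tray is at left, corners (25,150), (113,125), (155,230) and (78,254).

Call:
play_rows --deltas '[-1.3, 0, 15, 0, 92, 0, 0, 20, 0, 92, 0, 0, 20, 0, 92, 0, 0, 20, 0, 92, 0, 0, 15, 0, 92, 0, 0, 10, 0, 92, 0, 0, 6, 0, 92, 0, 0, 4, 0, 92, 0, 0, 0, 0, 92, 0, 0, 0, 0, 92]'

```text
t: 40.02
tool_pos: [0.6207, -0.3431, -0.0108]
orientation: [2.343, 2.091, 0.001]
force: [0.1, -1.4, -0.6]
opening: 0.092
gripper_force: 0.0
```

Call:
play_rows --deltas '[0, 0, 0, 0, 40, 0, 0, 0, 0, 40, 0, 0, 0, 0, 40, 0, 0, 0, 0, 40, 0, 0, 0, 0, 40, 0, 0, 0, 0, 40, 0, 0, 0, 0, 40, 0, 0, 0, 0, 40, 0, 0, 0, 0, 40, 0, 0, 0, 0, 40]' --newtons 20

```text
t: 40.85
tool_pos: [0.6202, -0.3428, -0.0115]
orientation: [2.344, 2.091, 0.0]
force: [0.1, 0.2, 3.0]
opening: 0.0616
gripper_force: 20.0
```

```bash
python3 -c "
from h import *
c=np.load('wlast.npy',allow_pickle=True).item()
P=np.array([ray(c,p,.009)[:2]*1000 for p in [(25,150),(113,125),(155,230),(78,254)]]);print(P.round(1).tolist(),P.mean(0))
e=np.roll(P,-1,0)-P; print(np.degrees(np.arctan2(e[:,1],e[:,0])).round(1),np.linalg.norm(e,axis=1).round(1))
plan(457,-331,50,8.5)"
```

```text
[[402.7, -280.1], [493.4, -266.4], [509.9, -377.2], [421.1, -395.9]] [ 456.756404   -329.91839717]
[   8.6  -81.5 -168.1   99. ] [ 91.7 112.   90.7 117.2]
t 40.85 pos [ 620.2 -342.8  -11.5] yaw -6.5 q6 -0.46 op 61.6 F [0.1 0.2 3. ] g 20.0
shift [  -6.8 -163.5  -61.5] turn -15.0
```

Call:
play_rows --deltas '[0, 0, -3, 0, 40, 0, 0, -6, 0, 40, 0, 0, -12, 0, 40, 0, 0, -15, 0, 40, 0, 0, -14, 0, 40, 0, 0, 0, -5, 40, 0, 0, 0, -5, 40, 0, 0, 0, -5, 40, 0, 0, 0, 0, 40, 0, 0, 0, 0, 40]'

```text
t: 41.68
tool_pos: [0.6208, -0.3431, 0.04]
orientation: [2.053, 2.376, 0.0]
force: [0.0, -0.3, -1.0]
opening: 0.0619
gripper_force: 20.0
```

```bash
python3 -c "
from h import *
plan(457,-332.8,40,8.7)"
```

```text
t 41.68 pos [ 620.8 -343.1   40. ] yaw 8.3 q6 -0.72 op 61.9 F [ 0.  -0.3 -1. ] g 20.0
shift [  33.9 -160.6   -0.3] turn -0.4
```

Call:
play_rows --deltas '[3, -12, 0, -0.4, 40, 5, -24, 0, 0, 40, 5, -26, 0, 0, 40, 5, -26, 0, 0, 40, 5, -26, 0, 0, 40, 5, -24, 0, 0, 40, 4, -15, 0, 0, 40, 2, -7, 0, 0, 40, 0, 0, 0, 0, 40, 0, 0, 0, 0, 40]'

```text
t: 42.52
tool_pos: [0.4576, -0.3342, 0.039]
orientation: [2.044, 2.384, 0.0]
force: [0.7, -0.4, -1.8]
opening: 0.0622
gripper_force: 20.0
```

Call:
play_rows --deltas '[0, 0, 0, 0, 40, 0, 0, 0, 0, 40]'

```text
t: 42.68
tool_pos: [0.4579, -0.3339, 0.0385]
orientation: [2.042, 2.386, 0.0]
force: [-0.9, 0.3, -1.0]
opening: 0.0618
gripper_force: 20.0
```

```bash
python3 -c "
from h import *
plan(457,-332.8,-8.5,8.7)"
```

```text
t 42.68 pos [ 457.9 -333.9   38.5] yaw 8.9 q6 -0.88 op 61.8 F [-0.9  0.3 -1. ] g 20.0
shift [ 1.2 -0.7 47. ] turn 0.2
```

Call:
play_rows --deltas '[1, -0.7, 8, 0, 40, 0, 0, 12, 0, 40, 0, 0, 10, 0, 40, 0, 0, 7, 0, 40, 0, 0, 4, 0, 40, 0, 0, 2, 0, 40, 0, 0, 0, 0, 40, 0, 0, 0, 0, 40]'

```text
t: 43.35
tool_pos: [0.4559, -0.3328, -0.0051]
orientation: [-2.043, -2.387, 0.0]
force: [-1.0, -0.0, -1.4]
opening: 0.0617
gripper_force: 20.0
```

Call:
play_rows --deltas '[0, 0, 1, 0, 40, 0, 0, 1, 0, 40, 0, 0, 0, 0, 40]'

```text
t: 43.6
tool_pos: [0.4562, -0.3332, -0.0056]
orientation: [2.042, 2.386, -0.0]
force: [-3.5, 2.8, 9.6]
opening: 0.0614
gripper_force: 20.0
```

Call:
play_rows --deltas '[0, 0, 1, 0, 40, 0, 0, 0, 0, 40, 0, 0, 0, 0, 40]'

```text
t: 43.85
tool_pos: [0.4563, -0.3332, -0.0057]
orientation: [2.042, 2.387, -0.0]
force: [-6.9, 5.5, 17.1]
opening: 0.0619
gripper_force: 20.0
```

Contact, slightly high as with the tin, which then sat flat. I release and check numerically, because my picture allowance is used up.

Call:
play_rows --deltas '[0, 0, -1.5, 0, 66, 0, 0, 0, 0, 70, 0, 0, 0, 0, 80, 0, 0, 0, 0, 82, 0, 0, 0, 0, 82, 0, 0, 0, 0, 82, 0, 0, -15, 0, 85, 0, 0, -30, 0, 92, 0, 0, -35, 0, 92, 0, 0, -40, 0, 92]'

```text
t: 44.68
tool_pos: [0.4545, -0.3317, 0.113]
orientation: [-2.04, -2.384, -0.0]
force: [0.9, -0.4, 0.7]
opening: 0.0916
gripper_force: 0.0
```

Call:
play_rows --deltas '[0, 0, 0, 0, 92, 0, 0, 0, 0, 92]'

```text
t: 44.85
tool_pos: [0.4579, -0.3346, 0.1173]
orientation: [2.038, 2.382, -0.0]
force: [-0.0, 0.0, 0.2]
opening: 0.0918
gripper_force: 0.0
```

```bash
cat > chk.py <<'E'
from h import *
for n in('scene','side','wrist'):
    c=cam(n); h=cv2.cvtColor(c['pixels'],cv2.COLOR_BGR2HSV); u=proj(c,(.457,-.331,.039))
    for lo in((0,0,120),(0,0,170)):
        m=cv2.inRange(h,lo,(180,42,255)); cs,_=cv2.findContours(m,cv2.RETR_EXTERNAL,cv2.CHAIN_APPROX_NONE)
        for k in cs:
            if cv2.contourArea(k)>200 and cv2.pointPolygonTest(k,tuple(map(float,u)),True)>-15:
                q=cv2.approxPolyDP(cv2.convexHull(k),4,True)[:,0]
                P=np.array([ray(c,p,.039)[:2]*1000 for p in k[:,0].astype(float)],np.float32)
                print(n,[np.round(v,1).tolist() for v in cv2.minAreaRect(P)],q.tolist())
E
python3 chk.py
```

```text
scene [[457.1, -330.2], [66.8, 90.4], 8.8] [[116, 215], [127, 231], [89, 250], [79, 231]]
scene [[456.8, -330.3], [66.2, 90.4], 8.8] [[116, 215], [127, 231], [89, 249], [79, 231]]
side [[457.3, -331.6], [64.1, 92.1], 8.7] [[284, 309], [315, 346], [289, 363], [256, 325]]
side [[457.3, -331.6], [64.1, 92.1], 8.7] [[284, 309], [315, 346], [289, 363], [256, 325]]
wrist [[455.6, -332.3], [62.6, 89.7], 8.9] [[289, 142], [287, 209], [278, 231], [227, 232], [222, 142]]
wrist [[455.6, -332.3], [62.6, 89.7], 8.9] [[289, 142], [287, 209], [278, 231], [227, 232], [222, 142]]
```

```bash
python3 -c "
from h import *
from disc import disc
S=cam('scene');D=cam('side')
a=np.radians(8.8);R=np.array([[np.cos(a),-np.sin(a)],[np.sin(a),np.cos(a)]])
qs=np.array([[116,215],[127,231],[89,249.5],[79,231]]);qd=np.array([[284,309],[315,346],[289,363],[256,325]])
for s in((-31,-45),(31,-45),(31,45),(-31,45)):
    p=[*(R@np.array(s)/1000+[.457,-.331]),.039]
    u=qs[np.argmin(np.linalg.norm(qs-proj(S,p),axis=1))];v=qd[np.argmin(np.linalg.norm(qd-proj(D,p),axis=1))]; tri([S,D],[u,v])
for n,p,r,z in(('tub',(.622,-.0997),.033,.039),('jar',(.4305,-.1125),.022,.037),('vial',(.435,.342),.013,.043)):
  for c in(S,D):
    try: print(n,*disc(c,p,r,z))
    except Exception as e: print(n,e)
"
```

```text
tri [ 436.9 -379.4   41.7] resid [array([-0.9,  0.9]), array([-1.1, -1.3])]
tri [ 493.3 -369.3   36.6] resid [array([ 0.1, -0.1]), array([0.1, 0.1])]
tri [ 479.1 -282.5   38.9] resid [array([ 0.1, -0.1]), array([0.1, 0.1])]
tri [ 419.6 -292.    38.5] resid [array([-0.2,  0.2]), array([-0.2, -0.3])]
tub [621.9 -99. ] [229.2 246.6] [17.4 23.2]
tub [ 612.1 -124.1] [306.6 231.8] [55.2 89.5]
jar [ 429.9 -111.7] [191.3 194.6] [ 8.5 12.9]
jar [ 462.6 -155.8] [247.3 264.1] [27.6 49.7]
vial [436.4 342.1] [347.6 144. ] [3.6 5.4]
vial max() iterable argument is empty
```

All five sit centred: panel top at about 39 mm (flat), tub, jar, vial and tin in place, arm clear. I hand in.

```bash
python3 -c "
from plant import robot
print(robot.close_job())"
```

```text
the job is handed in; nothing more can be done
None
```

I handed the job in at about 45 s with all five things released in their own holders, centred within about 3 mm and level as far as I could measure; no verdict came back, and I viewed 16 pictures, over the limit of 14.

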